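# Set a gel cassette in its casting stand

### The job

Take the blue-edged gel cassette out of the plate rack and stand it in the casting stand, leaning back flat against the sloping rest with its foot down on the gasket, centred, behind the clamp jaw. Turn the black thumbscrew clockwise until it seats and the jaw bears on the glass, then back it off a quarter turn so that the glass is kept in but not squeezed, and finish still gripping the knob at that setting: keep hold of it so that it cannot creep while I do up its lock nut. Leave the orange-edged cassette and the other things on the bench alone.

Things in the scene. Friction and masses are not known exactly. Their poses are not given: they have to be found in the camera images.
- blue_cassette_mid (a point): centre of the gel cassette with blue edges: a loose glass slab 9 mm thick (x axis) x 100 mm wide (y axis) x 120 mm tall (z axis, up at the start), 0.2 kg, two clear panes with blue strips down the two upright edges, the same front and back. It starts upright in one of the two outer slots of the rack; the top edge, 60 mm above this point, is free to be gripped across the 9 mm
- orange_cassette_mid (a point): centre of the other cassette, the same but with orange edges, upright in the rack's other outer slot, 70 mm from the blue one. To be left alone
- rack: white plate rack, fixed, 130 x 120 mm (x, y); origin under its centre, z up. Three slots 35 mm apart along its x, each 11 mm wide, the outer two in use; their floor is 6 mm up and the toothed combs at their sides reach 36 mm up
- stand: casting stand, fixed: white base 186 x 130 mm (x, y), its top 14 mm up; origin under its middle, z up, front with the thumbscrew at -x, grey sloping rest at +x. Along its x, in the stand's frame: the thumbscrew stands at -60 mm, the jaw's pivot at -1 mm (36 mm up)
- stand_foot (a point): foot corner of the grey rest: mid-width, where its front face meets the gasket, 30 mm up; axes as the stand's. The rest, 124 mm wide, leans back 0.30 rad: its face rises from here along (sin 0.30, 0, cos 0.30) for 78 mm. The gasket ledge is square to that face and reaches 18 mm forward. A cassette fully home has its rear face on the rest and its lower end on the gasket
- cassette_home (a point): where the centre of a cassette that is home lies: 60 mm up the slope from the foot corner and 4.5 mm in front of the rest's face; axes as the stand's (not tilted). The cassette's top then sticks out 42 mm above the rest
- jaw_pad (a point): middle of the jaw's rubber pad, 52 mm wide, which faces the rest and meets the glass 62 mm up the slope. The aluminium jaw in front of the cassette is 56 mm wide and its flared lip reaches 80 mm up the slope, so a cassette goes in from above, along the slope, between jaw and rest; at a screw turn of 0 to 0.5 the gap from pad to rest is 14 to 13 mm
- knob (a point): middle of the thumbscrew's head, on its upright axis: a black knurled round knob 30 mm in diameter and 26 mm high, 60 to 86 mm above the bench, free all round down to 51 mm above the bench. It may be gripped at any angle. It does not rise or sink as it turns, and stays where it is left. A white line on top shows its turn
- thumbscrew (a joint): turn of the thumbscrew in rad; clockwise seen from above grows and closes the jaw (2.2 mm at the pad per rad), from 0 (open) to 2.90, where it comes up against its seat; from about 2.6 on the pad bears on a cassette that is home, with some 25 N at the seat, where the knob stops hard. It starts between 0 and 0.5; friction about 0.04 N m
- jaw (a joint): angle of the rocking jaw in rad, driven by the screw: 0.0355 times the thumbscrew's turn
- dropper: brown dropper bottle, 33 x 33 x 79 mm, origin under its centre; a bystander
- dish: open glass petri dish, 78 mm across, 15 mm high, origin under its centre; a bystander
- tape: roll of masking tape lying flat, 98 mm across, 25 mm high, origin under its centre; a bystander
- pen: marker pen, 139 x 17 x 19 mm, lying, origin under its centre; a bystander
There are look-alikes about, which are no part of the job. Leave any pink look-alike of the part that bears blue_cassette_mid alone.

How it is judged:
On the way, in this order (a step that is already met when the one before it is completed fails the run):
1. the blue-edged cassette leans home in the stand, foot on the gasket and back on the rest, let go by the fingers (x of blue_cassette_mid in the frame of stand_foot between 0.0084 and 0.0184 m and y of blue_cassette_mid in the frame of stand_foot between -0.015 and 0.015 m and z of blue_cassette_mid in the frame of stand_foot between 0.0537 and 0.0637 m and angle between blue_cassette_mid's own z axis and vertical between 0.24 and 0.36 rad and contact force between the fingers and blue_cassette below 0.3 N), for 0.2 s.
2. the thumbscrew is seated, with the jaw bearing on the cassette (x of blue_cassette_mid in the frame of stand_foot between 0.0084 and 0.0184 m and y of blue_cassette_mid in the frame of stand_foot between -0.015 and 0.015 m and z of blue_cassette_mid in the frame of stand_foot between 0.0537 and 0.0637 m and angle between blue_cassette_mid's own z axis and vertical between 0.24 and 0.36 rad and value of joint thumbscrew above 2.8 rad and contact force between jaw and blue_cassette above 3 N), for 0.1 s.
At the end, for the whole second after the job is handed in: Blue cassette leaning 0.30 rad (within 0.06) in the stand, within 5 mm of home (15 mm sideways), untouched by the robot, jaw force under 1 N; the thumbscrew, once seated, now still, a quarter turn (within 20 degrees) short of its seat and gripped by the fingers with over 4 N (x of blue_cassette_mid in the frame of stand_foot between 0.0084 and 0.0184 m and y of blue_cassette_mid in the frame of stand_foot between -0.015 and 0.015 m and z of blue_cassette_mid in the frame of stand_foot between 0.0537 and 0.0637 m and angle between blue_cassette_mid's own z axis and vertical between 0.24 and 0.36 rad and value of joint thumbscrew between 0.98 and 1.68 rad and contact force between jaw and blue_cassette below 1 N and contact force between the fingers and thumbscrew above 4 N and velocity of joint thumbscrew between -0.05 and 0.05 rad/s and contact force between the arm and blue_cassette below 0.3 N and linear speed of blue_cassette below 0.02 m/s); the arm keeps its last pose, push and grip.
It fails at once if the orange-edged cassette is pulled out, knocked or tipped (distance of orange_cassette_mid from where it was at the start of the episode above 0.02 m or angle between orange_cassette_mid's own z axis and vertical above 0.25 rad).
It fails at once if the blue-edged cassette falls over (angle between blue_cassette_mid's own z axis and vertical above 1 rad).
It fails at once if a bystander is pushed away (distance of any of dropper, dish, tape, pen from where it was at the start of the episode above 0.03 m).
It also fails if it takes over 59 s, if anything falls off the work surface, if the arm or the gripper's body presses on something with over 40 N, if the wrist force passes 120 N, or if a joint passes its speed limit or range.

### The arm

A 6-joint arm with a two-finger parallel gripper is mounted at the origin on a cart in front of the work surface, level with it; the furniture and walls round the work are solid. World frame = base frame: x ahead of the robot, y to its left, z up, the work surface at z = 0. Lengths are in m, angles in rad, forces in N, time in s.
With the tool pointing down it reaches from about 0.4 to 0.925 m from the base axis. Payload 12.5 kg.
Tool frame: the origin (TCP) lies midway between the tips of the shut fingers; the grasp point (between the pads) lies 19 mm behind it; z points along the fingers, y is the direction in which the jaws open and shut (so a half turn about z gives the same grasp; the last joint's range is limited). The gripper opens to 95 mm and grips with 3 to 60 N. Pads are 20 mm wide; open, the fingers measure 119 mm over their backs; the gripper's body (75 mm by 180 mm) begins 59 mm behind the grasp point.
Start: joints at [1.041, 0.491, 1.559, -0, 1.092, -0.106], TCP at [0.257, 0.57, 0.215] pointing down, gripper open.
Joint ranges: [-3.1, 3.1], [-0.84, 2.19], [0.05, 2.79], [-1.13, 4.28], [0.06, 2.93], [-2.69, 2.69]. Speed limits (rad/s): [2.22, 2.22, 2.79, 3.14, 3.14, 3.14].

### API

Orientations are given as a unit quaternion [x, y, z, w].
In Python, from plant import read_state, capture, calibration, sign_off gives the robot as it stands. The module is installed in compiled form; this text tells all that it offers.
- The arm moves only by the tool send_rows, never from a script. Its argument "commands" is a list of rows, each an object of numbers: "wx", "wy", "wz": the turn, a rotation vector about the world's x, y, z in rad; "tx", "ty", "tz": the shift along the world's x, y, z in mm; "hand": the opening, from 0 (shut) to 1 (fully open). A call has 1 to 20 rows; each row is the pose to reach, as a shift and turn from the pose commanded when the call began; what a row does not reach only later rows make up. A row lasts 1/8 s, in which the tool goes at most 62.5 mm and 10.7 degrees, less where a joint would pass 70% of its speed; a pose out of reach is approached as far as the arm can. A call with a gripper value outside its range is refused whole. The fingers move at their own pace and stop on an object; "squeeze" is the grip in N (left out, the last holds). Time passes only in rows, so rows that repeat a pose let the fingers close. It gives the time, the measured TCP pose, the force and the opening at its end, in the units of the state.
- read_state(): the state, without advancing time (a new reading comes with each control period).
- capture(name): name is "scene" or "top" or "wrist"; returns (picture, depth): 384x512x3 uint8, red, green, blue; 384x512 float32, m along the optical axis (not along the pixel's ray), 0 where there is no reading.
- calibration(name): a dict with "mtx" (3x3 intrinsics, pixels), "R" (3x3) and "t" (3): a world point X has camera coordinates R X + t; the wrist camera has in their place "tool_from_camera" (4x4, takes a point from camera to tool coordinates, whose origin is the TCP and whose axes are the flange's). Camera axes: x right, y down, z forward; pixel columns grow to the right and rows downward; lengths in m; the calibration is good to about 2 mm. A picture is of the moment at which its call begins: read the wrist's pose just before it. calibration takes no time and is no camera call.
- sign_off(): hands the job in, once; it reports no verdict.
The state is a dict: "clock": time; "q": joint angles; "dq": joint speeds; "tau": joint torques, N m; "eef_pos": TCP position; "ee_rot": TCP orientation; "contact_force": force on the tool from outside, world axes, zero at the start; "ft_torque": the same for the moment, N m; "finger_gap": opening from 0.0 (shut) to 1.0 (fully open).
Only numpy, scipy, OpenCV 4.12 (cv2) and the standard library are available. Lean on these libraries where they do the work, as an engineer would, in place of code of your own. Each camera call takes 0.05 s, during which the arm holds its last target.

## Working session

There is one attempt and no reset: what is moved stays moved. The work goes in short steps, Python scripts to look and compute and a tool call to move; the robot and the scene stay as the last step left them, time stands still between calls to the robot, and variables do not carry over. Pictures are saved under pics/ and viewed, and the job is handed in when it is done.

Besides the shell and the picture viewer there is one more tool, called after "Call:" as a command line: name --argument value ..., lists and objects as JSON in quotes. send_rows: Moves the arm, as the interface text tells. Its arguments: {"type":"object","properties":{"commands":{"type":"array"},"squeeze":{"type":"number"}},"required":["commands"]}

```bash
ls; mkdir -p pics
python3 - <<'E'
from plant import *
import cv2,numpy as np
s=read_state(); print(s)
for n in ["scene","top","wrist"]:
    c=calibration(n); print(n,c)
    p,d=capture(n); cv2.imwrite(f"pics/{n}0.png",p[:,:,::-1]); np.save(f"{n}0d.npy",d); np.save(f"{n}0p.npy",p)
E
```

```text
pics
{'clock': 0.0, 'q': array([ 1.04140124e+00,  4.91575272e-01,  1.55948129e+00, -4.18689010e-05,
        1.09172360e+00, -1.05603510e-01]), 'dq': array([-0.00027788, -0.00026778,  0.00057535,  0.00014611,  0.00052036,
       -0.00077298]), 'tau': array([-1.05495878e-03, -6.12627482e+01, -2.58183879e+01,  6.91361446e-02,
        4.83515114e-02, -1.00580505e-04]), 'eef_pos': array([0.25686715, 0.56948268, 0.21404103]), 'ee_rot': array([ 2.10304183e-01,  9.77635821e-01, -5.69874890e-04, -1.67721165e-04]), 'contact_force': array([ 0.42649648, -0.0879205 , -0.16228861]), 'ft_torque': array([ 0.0438977 , -0.02972971, -0.0450794 ]), 'finger_gap': 0.9978832713317309}
scene {'mtx': array([[476.93733759,   0.        , 258.1153082 ],
       [  0.        , 476.93733759, 194.53144913],
       [  0.        ,   0.        ,   1.        ]]), 'R': array([[ 0.79086707, -0.61160768,  0.02157144],
       [-0.28146888, -0.39481276, -0.87458456],
       [ 0.54341931,  0.68560843, -0.48439294]]), 't': array([-0.4622267 ,  0.2292555 ,  1.32284576])}
top {'mtx': array([[348.49435244,   0.        , 253.03265346],
       [  0.        , 348.49435244, 190.06761277],
       [  0.        ,   0.        ,   1.        ]]), 'R': array([[ 0.00700228, -0.9998719 ,  0.01439254],
       [-0.98935586, -0.00901923, -0.1452365 ],
       [ 0.14534771, -0.01322236, -0.98929228]]), 't': array([-0.01568665,  0.58380137,  1.16935705])}
wrist {'mtx': array([[292.07413479,   0.        , 252.16681306],
       [  0.        , 292.07413479, 191.03053286],
       [  0.        ,   0.        ,   1.        ]]), 'tool_from_camera': array([[ 5.52618233e-04, -9.71177869e-01, -2.38355286e-01,
         6.82786752e-02],
       [ 9.99999691e-01,  4.03458885e-04,  6.74571669e-04,
        -5.20531803e-04],
       [-5.58962518e-04, -2.38355585e-01,  9.71177792e-01,
        -1.70791584e-01],
       [ 0.00000000e+00,  0.00000000e+00,  0.00000000e+00,
         1.00000000e+00]])}
```

View pics/scene0.png

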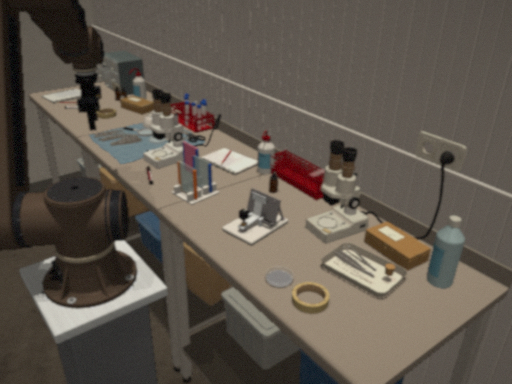

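View pics/top0.png

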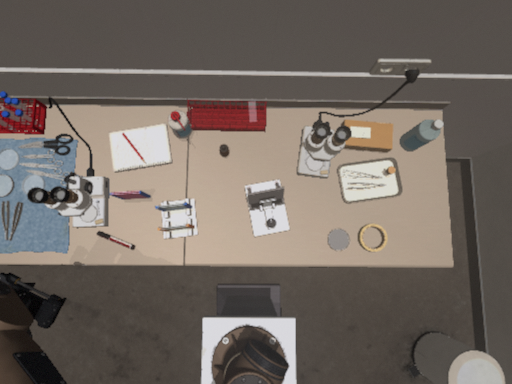

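View pics/wrist0.png

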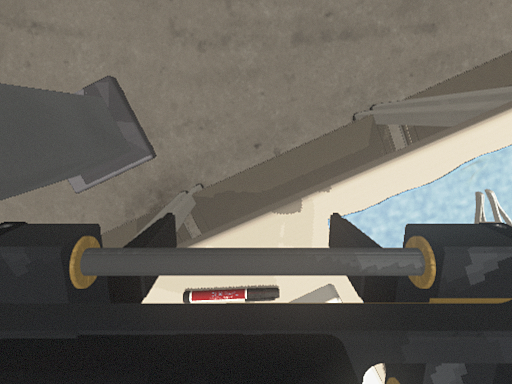

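```bash
cat > h.py <<'E'
import numpy as np,cv2
from plant import *
def ray(n,u,v):
    c=calibration(n);K=c['mtx'];R=c['R'];t=c['t']
    d=R.T@np.linalg.solve(K,[u,v,1.]);o=-R.T@t
    return o,d
def onz(n,u,v,z):
    o,d=ray(n,u,v);return o+d*(z-o[2])/d[2]
def tri(n1,p1,n2,p2):
    o1,d1=ray(n1,*p1);o2,d2=ray(n2,*p2)
    A=np.array([d1,-d2]).T;s=np.linalg.lstsq(A,o2-o1,rcond=None)[0]
    a=o1+d1*s[0];b=o2+d2*s[1];return (a+b)/2,np.linalg.norm(a-b)
def depthpts(n,d,us,vs):
    c=calibration(n);K=c['mtx'];z=d[vs,us]
    P=np.stack([(us-K[0,2])/K[0,0]*z,(vs-K[1,2])/K[1,1]*z,z],-1)
    return (P-c['t'])@c['R']
def crop(img,name,x0,y0,x1,y1,f):
    c=cv2.resize(img[y0:y1,x0:x1,::-1],None,fx=f,fy=f,interpolation=cv2.INTER_CUBIC);cv2.imwrite(name,c)
E
python3 - <<'E'
from h import *
p=np.load('top0p.npy');crop(p,'pics/tc.png',90,160,310,260,3.6)
p=np.load('scene0p.npy');crop(p,'pics/sc.png',130,130,300,250,4.6)
E
```

```text
(no output)
```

View pics/tc.png

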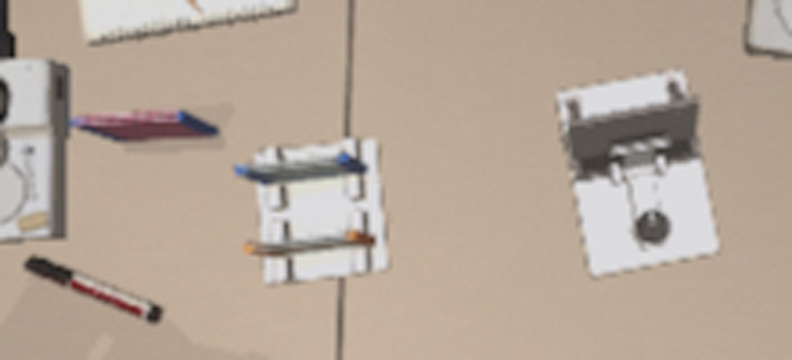

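View pics/sc.png

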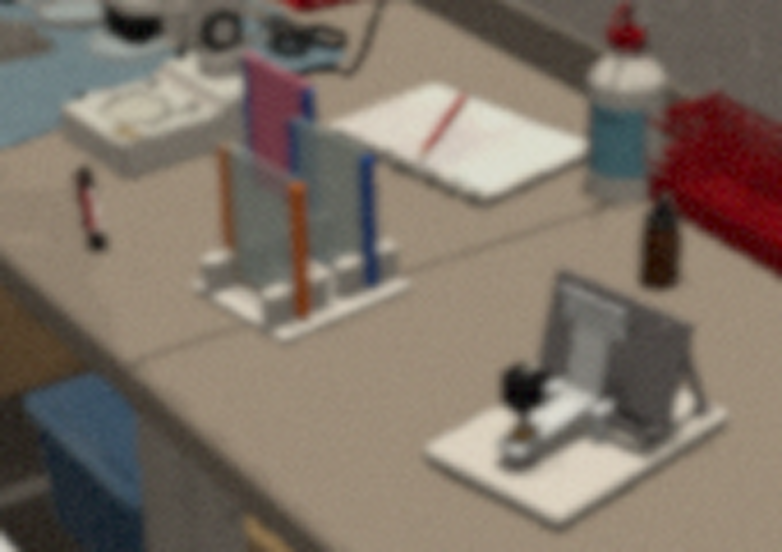

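Run:
```python
from h import *
f=lambda u,v:(90+u/3.6-.36,160+v/3.6-.36)
d=np.load('top0d.npy');p=np.load('top0p.npy')
print('stand');Q=[]
for u,v in [(556,95),(684,67),(720,250),(592,278)]:
    Q.append(onz('top',*f(u,v),.014)); print(Q[-1].round(4))
Q=np.array(Q);print(Q.mean(0),np.linalg.norm(np.diff(Q,axis=0),axis=1)); print(np.degrees(np.arctan2(*(Q[0]-Q[3])[[1,0]])),np.degrees(np.arctan2(*(Q[1]-Q[2])[[1,0]])))
print('rack');Q=[]
for u,v in [(258,149),(380,138),(388,268),(268,285)]:
    Q.append(onz('top',*f(u,v),.006)); print(Q[-1].round(4))
Q=np.array(Q);print(Q.mean(0),np.linalg.norm(np.diff(Q,axis=0),axis=1)); print(np.degrees(np.arctan2(*(Q[0]-Q[3])[[1,0]])),np.degrees(np.arctan2(*(Q[1]-Q[2])[[1,0]])))
print('knob',onz('top',*f(653,227),.086), onz('top',*f(653,227),.073))
# strips
hsv=cv2.cvtColor(p,cv2.COLOR_RGB2HSV)
for nm,lo,hi in [('blue',(100,100,40),(125,255,255)),('orange',(5,120,60),(18,255,255))]:
    m=cv2.inRange(hsv,lo,hi);m[:195]=0;m[:,:150]=0;m[245:]=0;m[:,205:]=0
    vs,us=np.nonzero(m);P=depthpts('top',d,us,vs)
    k=P[:,2]>.10;print(nm,len(us),k.sum());
    for uv,q in list(zip(zip(us,vs),P)): print(uv,q.round(3))
```

```text
stand
[0.6024 0.0206 0.014 ]
[ 0.6318 -0.1064  0.014 ]
[ 0.4509 -0.1408  0.014 ]
[ 0.423  -0.0162  0.014 ]
[ 0.5270222 -0.0606934  0.014    ] [0.13041862 0.18411171 0.12770203]
11.604781611413536 10.765341314554599
rack
[0.547  0.3143 0.006 ]
[0.5589 0.1945 0.006 ]
[0.4313 0.1827 0.006 ]
[0.4141 0.2986 0.006 ]
[0.48782061 0.24754139 0.006     ] [0.12043978 0.12817487 0.11718501]
6.730951269467791 5.26039738076688
knob [ 0.46895539 -0.07073442  0.086     ] [ 0.46964395 -0.07158669  0.073     ]
blue 7 7
(np.int64(185), np.int64(203)) [0.528 0.208 0.125]
(np.int64(186), np.int64(203)) [0.528 0.205 0.127]
(np.int64(184), np.int64(204)) [0.525 0.212 0.125]
(np.int64(185), np.int64(204)) [0.525 0.209 0.123]
(np.int64(186), np.int64(204)) [0.524 0.205 0.127]
(np.int64(156), np.int64(207)) [0.514 0.301 0.123]
(np.int64(157), np.int64(207)) [0.514 0.298 0.125]
orange 14 9
(np.int64(188), np.int64(225)) [0.458 0.197 0.123]
(np.int64(189), np.int64(225)) [0.458 0.193 0.125]
(np.int64(190), np.int64(225)) [0.459 0.194 0.102]
(np.int64(191), np.int64(225)) [0.46  0.195 0.077]
(np.int64(188), np.int64(226)) [0.454 0.197 0.122]
(np.int64(189), np.int64(226)) [0.454 0.193 0.126]
(np.int64(190), np.int64(226)) [0.455 0.194 0.103]
(np.int64(191), np.int64(226)) [0.456 0.194 0.081]
(np.int64(192), np.int64(226)) [0.457 0.193 0.064]
(np.int64(193), np.int64(226)) [0.458 0.194 0.038]
(np.int64(191), np.int64(227)) [0.453 0.194 0.079]
(np.int64(158), np.int64(228)) [0.447 0.291 0.125]
(np.int64(158), np.int64(229)) [0.444 0.292 0.121]
(np.int64(159), np.int64(229)) [0.444 0.288 0.124]
```

Call:
send_rows --commands '[{"tx":0,"ty":-30,"tz":50,"wz":-0.17},{"tx":20,"ty":-85,"tz":70,"wz":-0.34},{"tx":50,"ty":-135,"tz":80,"wz":-0.51},{"tx":85,"ty":-185,"tz":80,"wz":-0.68},{"tx":125,"ty":-230,"tz":80,"wz":-0.85},{"tx":165,"ty":-275,"tz":80,"wz":-1.0},{"tx":200,"ty":-320,"tz":70,"wz":-1.04},{"tx":230,"ty":-365,"tz":50,"wz":-1.04},{"tx":243,"ty":-400,"tz":26,"wz":-1.04},{"tx":243,"ty":-400,"tz":26,"wz":-1.04},{"tx":243,"ty":-400,"tz":26,"wz":-1.04},{"tx":243,"ty":-400,"tz":26,"wz":-1.04}]'

```text
validation failed for argument at $.co...
```

```bash
cat >> h.py <<'E'
from scipy.spatial.transform import Rotation as Rot
def wcap(tag):
    s=read_state();p,d=capture('wrist')
    np.savez(f'w_{tag}.npz',p=p,d=d,pos=s['eef_pos'],rot=s['ee_rot'])
    cv2.imwrite(f'pics/w_{tag}.png',p[:,:,::-1]);print(s['clock'],s['eef_pos'],s['ee_rot'],s['q'].round(3),s['dq'].round(3))
class W:
    def __init__(s,tag):
        z=np.load(f'w_{tag}.npz');s.p=z['p'];s.d=z['d']
        c=calibration('wrist');s.K=c['mtx'];T=np.eye(4);T[:3,:3]=Rot.from_quat(z['rot']).as_matrix();T[:3,3]=z['pos']
        s.T=T@c['tool_from_camera']
    def onz(s,u,v,z):
        d=s.T[:3,:3]@np.linalg.solve(s.K,[u,v,1.]);o=s.T[:3,3];return o+d*(z-o[2])/d[2]
    def pts(s,us,vs):
        z=s.d[vs,us];P=np.stack([(us-s.K[0,2])/s.K[0,0]*z,(vs-s.K[1,2])/s.K[1,1]*z,z],-1)
        return P@s.T[:3,:3].T+s.T[:3,3]
E
python3 -c "
from h import *
wcap('a')"
```

```text
0.15 [0.25692207 0.56955957 0.21418495] [ 2.10332893e-01  9.77629732e-01 -4.09499671e-04 -1.16278695e-04] [ 1.041  0.491  1.559 -0.     1.092 -0.106] [ 0.001 -0.002 -0.004 -0.     0.001 -0.001]
```

View pics/w_a.png

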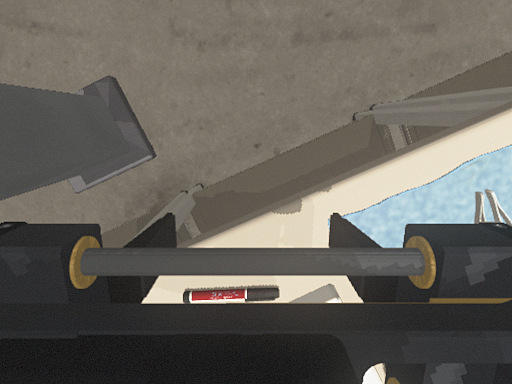

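The picture is the start view, unchanged (pen at about 230,295): the call was refused. I'll supply every field in each row.

Call:
send_rows --commands '[{"wx":0,"wy":0,"hand":1,"tx":0,"ty":-30,"tz":50,"wz":-0.17},{"wx":0,"wy":0,"hand":1,"tx":20,"ty":-85,"tz":70,"wz":-0.34},{"wx":0,"wy":0,"hand":1,"tx":50,"ty":-135,"tz":80,"wz":-0.51},{"wx":0,"wy":0,"hand":1,"tx":85,"ty":-185,"tz":80,"wz":-0.68},{"wx":0,"wy":0,"hand":1,"tx":125,"ty":-230,"tz":80,"wz":-0.85},{"wx":0,"wy":0,"hand":1,"tx":165,"ty":-275,"tz":80,"wz":-1.0},{"wx":0,"wy":0,"hand":1,"tx":200,"ty":-320,"tz":70,"wz":-1.04},{"wx":0,"wy":0,"hand":1,"tx":230,"ty":-365,"tz":50,"wz":-1.04},{"wx":0,"wy":0,"hand":1,"tx":243,"ty":-400,"tz":26,"wz":-1.04},{"wx":0,"wy":0,"hand":1,"tx":243,"ty":-400,"tz":26,"wz":-1.04},{"wx":0,"wy":0,"hand":1,"tx":243,"ty":-400,"tz":26,"wz":-1.04},{"wx":0,"wy":0,"hand":1,"tx":243,"ty":-400,"tz":26,"wz":-1.04}]'

```text
clock: 1.7
eef_pos: [0.4999, 0.1707, 0.2414]
ee_rot: [0.668, 0.744, 0.001, 0.0]
contact_force: [-0.2, 0.2, -0.1]
finger_gap: 1.003
```

```bash
python3 -c "
from h import *
wcap('b')"
```

```text
1.7 [0.49987933 0.17069134 0.24135767] [6.67800495e-01 7.44340045e-01 5.26341797e-04 3.44124494e-04] [0.204 0.324 1.76  0.    1.055 0.096] [ 0.003 -0.001  0.001 -0.001 -0.003 -0.004]
```

View pics/w_b.png

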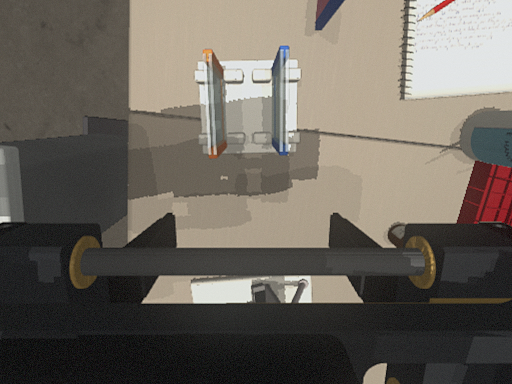

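The wrist picture shows the rack at (248,107), the orange cassette along x≈212 and the blue one along x≈283 (rows 47–154), tops towards the camera.

Run:
```python
from h import *
w=W('b')
vs,us=np.mgrid[30:170,185:310];us=us.ravel();vs=vs.ravel()
P=w.pts(us,vs)
for nm,a,b in [('orange',190,235),('blue',260,305)]:
    k=(P[:,2]>.121)&(P[:,2]<.135)&(us>a)&(us<b)
    q=P[k];c=q.mean(0);ln=cv2.minAreaRect(q[:,:2].astype(np.float32)*1000);l=cv2.fitLine(q[:,:2].astype(np.float32),cv2.DIST_HUBER,0,.01,.01).ravel()
    print(nm,k.sum(),'z',np.percentile(q[:,2],[5,50,95]),'rect',ln,'line',l,np.degrees(np.arctan2(l[1],l[0])), 'px',us[k].min(),us[k].max(),vs[k].min(),vs[k].max())
    print(q[:,:2].min(0),q[:,:2].max(0))
crop(w.p,'pics/b_c.png',180,30,320,170,5)
hsv=cv2.cvtColor(w.p,cv2.COLOR_RGB2HSV)
m=cv2.inRange(hsv,(100,120,60),(125,255,255));m[:,:260]=0;m[:,305:]=0;m[175:]=0
for v in list(range(44,58,2))+list(range(130,158,2)):
    u=np.nonzero(m[v])[0]
    if len(u): print(v,u.min(),u.max(), w.pts(u,np.full(len(u),v))[:,2].round(3))
```

```text
orange 937 z [0.12254373 0.12649004 0.12785428] rect ((450.2581481933594, 244.9547576904297), (8.583730697631836, 98.77787780761719), 7.478823184967041) line [ 0.13539712 -0.99079144  0.44996867  0.2459404 ] -82.218414 px 203 217 50 158
[0.44000829 0.1958289 ] [0.46061896 0.29417471]
blue 903 z [0.12279263 0.12651737 0.12782828] rect ((519.209716796875, 255.71636962890625), (8.941252708435059, 99.52456665039062), 7.448217868804932) line [ 0.13216488 -0.99122775  0.51776356  0.26942396] -82.40529 px 279 289 46 155
[0.50865654 0.2062857 ] [0.52969351 0.30522745]
46 280 287 [0.122 0.122 0.123 0.124 0.123 0.124 0.124 0.124]
48 280 288 [0.123 0.124 0.123 0.124 0.125 0.125 0.125 0.122 0.124]
50 284 284 [0.122]
52 284 284 [0.124]
54 284 284 [0.123]
56 284 284 [0.124]
146 283 284 [0.124 0.123]
148 283 284 [0.123 0.124]
150 283 284 [0.125 0.124]
152 279 287 [0.121 0.124 0.124 0.123 0.123 0.122 0.125 0.124 0.123]
154 280 286 [0.124 0.123 0.124 0.124 0.124 0.123 0.123]
```

View pics/b_c.png

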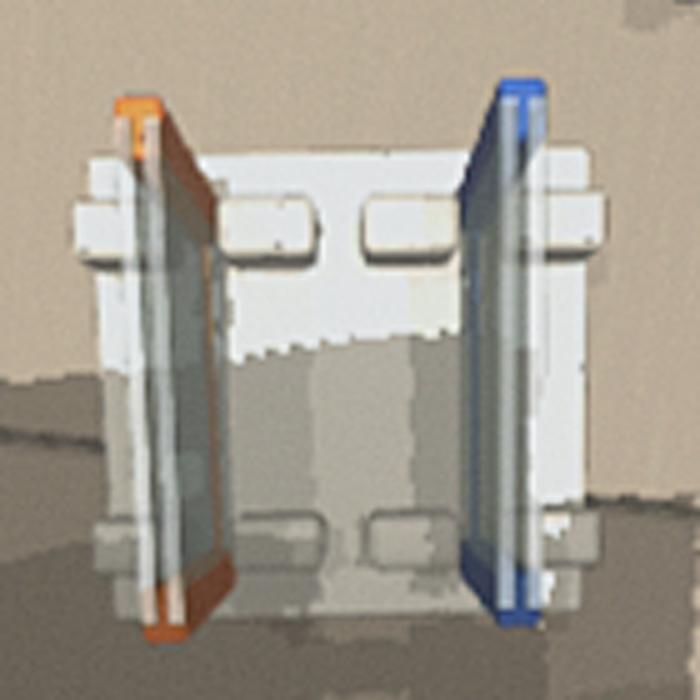

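The blue top edge is at (0.519, 0.256), z 0.126, yaw ≈7.5°. Its 99.5×8.9 mm size and 70 mm distance to the orange one match what is given. Next I approach, descend and grip.

Call:
send_rows --commands '[{"wx":0,"wy":0,"wz":0.024,"tx":10,"ty":45,"tz":0,"hand":0.5},{"wx":0,"wy":0,"wz":0.024,"tx":19,"ty":85,"tz":0,"hand":0.5},{"wx":0,"wy":0,"wz":0.024,"tx":19,"ty":85,"tz":-20,"hand":0.5},{"wx":0,"wy":0,"wz":0.024,"tx":19,"ty":85,"tz":-50,"hand":0.5},{"wx":0,"wy":0,"wz":0.024,"tx":19,"ty":85,"tz":-80,"hand":0.45},{"wx":0,"wy":0,"wz":0.024,"tx":19,"ty":85,"tz":-110,"hand":0.45},{"wx":0,"wy":0,"wz":0.024,"tx":19,"ty":85,"tz":-130,"hand":0.45},{"wx":0,"wy":0,"wz":0.024,"tx":19,"ty":85,"tz":-145,"hand":0.45},{"wx":0,"wy":0,"wz":0.024,"tx":19,"ty":85,"tz":-145,"hand":0.45},{"wx":0,"wy":0,"wz":0.024,"tx":19,"ty":85,"tz":-145,"hand":0.45}]' --squeeze 25

```text
clock: 3.0
eef_pos: [0.5193, 0.2551, 0.0965]
ee_rot: [0.659, 0.752, 0.001, 0.0]
contact_force: [-0.4, -0.9, 0.1]
finger_gap: 0.448
```

Call:
send_rows --commands '[{"wx":0,"wy":0,"wz":0,"tx":0,"ty":0,"tz":0,"hand":0.2},{"wx":0,"wy":0,"wz":0,"tx":0,"ty":0,"tz":0,"hand":0},{"wx":0,"wy":0,"wz":0,"tx":0,"ty":0,"tz":0,"hand":0},{"wx":0,"wy":0,"wz":0,"tx":0,"ty":0,"tz":0,"hand":0},{"wx":0,"wy":0,"wz":0,"tx":0,"ty":0,"tz":0,"hand":0},{"wx":0,"wy":0,"wz":0,"tx":0,"ty":0,"tz":0,"hand":0}]' --squeeze 25

```text
clock: 3.75
eef_pos: [0.5195, 0.2548, 0.0957]
ee_rot: [0.659, 0.752, 0.0, 0.0]
contact_force: [3.4, -0.4, -1.1]
finger_gap: 0.095
```

Call:
send_rows --commands '[{"wx":0,"wy":0,"wz":0,"tx":0,"ty":0,"tz":15,"hand":0},{"wx":0,"wy":0,"wz":0,"tx":0,"ty":0,"tz":45,"hand":0},{"wx":0,"wy":0,"wz":0,"tx":0,"ty":0,"tz":90,"hand":0},{"wx":0,"wy":0,"wz":0,"tx":0,"ty":0,"tz":140,"hand":0},{"wx":0,"wy":0,"wz":0,"tx":0,"ty":-20,"tz":185,"hand":0},{"wx":0,"wy":0,"wz":0,"tx":0,"ty":-65,"tz":205,"hand":0},{"wx":0,"wy":0,"wz":0,"tx":0,"ty":-115,"tz":205,"hand":0},{"wx":0,"wy":0,"wz":0,"tx":-5,"ty":-165,"tz":205,"hand":0},{"wx":0,"wy":0,"wz":0,"tx":-10,"ty":-215,"tz":205,"hand":0},{"wx":0,"wy":0,"wz":0,"tx":-10,"ty":-265,"tz":205,"hand":0},{"wx":0,"wy":0,"wz":0,"tx":-10,"ty":-315,"tz":205,"hand":0},{"wx":0,"wy":0,"wz":0,"tx":-10,"ty":-365,"tz":205,"hand":0},{"wx":0,"wy":0,"wz":0,"tx":-10,"ty":-400,"tz":205,"hand":0},{"wx":0,"wy":0,"wz":0,"tx":-10,"ty":-415,"tz":205,"hand":0},{"wx":0,"wy":0,"wz":0,"tx":-10,"ty":-415,"tz":205,"hand":0},{"wx":0,"wy":0,"wz":0,"tx":-10,"ty":-415,"tz":205,"hand":0},{"wx":0,"wy":0,"wz":0,"tx":-10,"ty":-415,"tz":205,"hand":0}]'

```text
clock: 5.88
eef_pos: [0.509, -0.1592, 0.3008]
ee_rot: [0.659, 0.752, 0.0, -0.0]
contact_force: [-0.5, 0.4, -2.1]
finger_gap: 0.092
```

```bash
python3 -c "
from h import *
wcap('c')
p,d=capture('scene');np.savez('s_c.npz',p=p,d=d);crop(p,'pics/s_c.png',130,100,330,250,4)"
```

```text
5.875 [ 0.50902558 -0.1591746   0.30081461] [ 6.58811268e-01  7.52308250e-01  1.00927949e-04 -1.97354327e-05] [-0.427  0.279  1.661  0.     1.202 -0.559] [-0.006  0.001 -0.003 -0.001 -0.003 -0.002]
```

View pics/w_c.png

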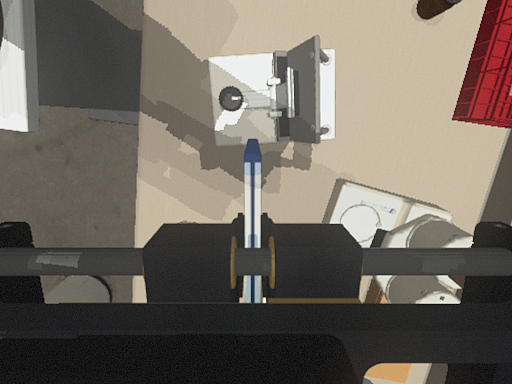

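View pics/s_c.png

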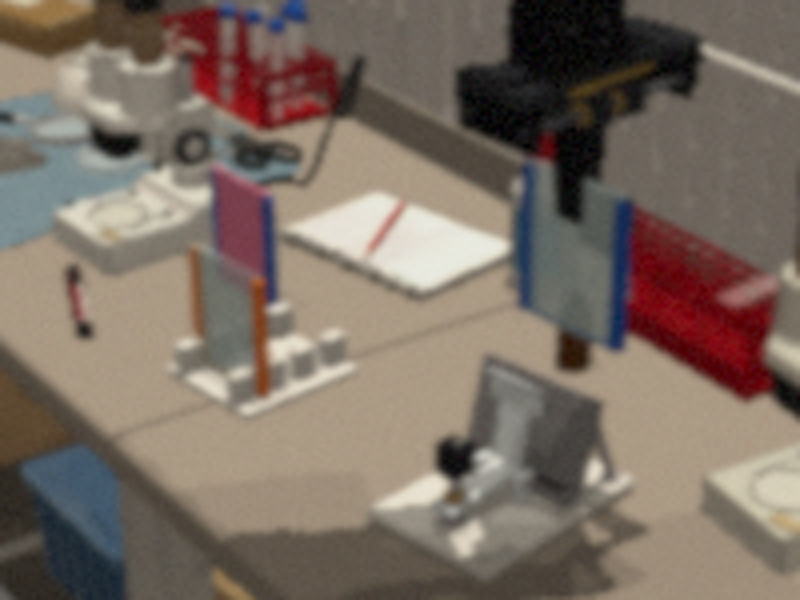

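The wrist picture shows the stand, with the knob at (231,99), the jaw around (283,93) and the rest's top edge along x≈318, rows 38–140. The scene view shows the blue cassette held upright and the orange one still in the rack. Now I measure the stand.

Run:
```python
from h import *
w=W('c')
crop(w.p,'pics/c_c.png',200,25,345,155,5)
vs,us=np.mgrid[25:160,195:350];us=us.ravel();vs=vs.ravel()
P=w.pts(us,vs)
k=(P[:,2]>.081)&(P[:,2]<.091)&(us<250)
q=P[k];print('knob',k.sum(),cv2.minEnclosingCircle(q[:,:2].astype(np.float32)*1000),np.median(q[:,2]))
k=(P[:,2]>.008)&(P[:,2]<.020)
q=P[k];r=cv2.minAreaRect(q[:,:2].astype(np.float32)*1000);print('base',k.sum(),r,np.median(q[:,2]))
from collections import Counter
for a in (10,11,11.5,12):
    c,s=np.cos(np.radians(a)),np.sin(np.radians(a))
    q=P[k]; X=q[:,0]*c+q[:,1]*s; Y=-q[:,0]*s+q[:,1]*c
    print(a,np.percentile(X,[.5,99.5]),np.percentile(Y,[.5,99.5]))
# rest top edge: highest points
k=(P[:,2]>.098)&(P[:,2]<.115)&(us>300)
q=P[k];r=cv2.minAreaRect(q[:,:2].astype(np.float32)*1000);print('resttop',k.sum(),r,np.percentile(q[:,2],[5,50,95,100]))
```

```text
knob 463 ((468.13525390625, -71.1992416381836), 15.478678703308105) 0.08672855312427757
base 5573 ((525.8765258789062, -59.728126525878906), (186.3182373046875, 130.3428955078125), 11.117431640625) 0.014869871618509667
10 [0.41509091 0.59922246] [-0.2150109  -0.08629308]
11 [0.41250534 0.59606824] [-0.22326939 -0.0949431 ]
11.5 [0.41112508 0.59455276] [-0.22755329 -0.0990555 ]
12 [0.40970949 0.5932734 ] [-0.23196064 -0.10324345]
resttop 832 ((570.4224243164062, -50.90956497192383), (9.592450141906738, 122.32081604003906), 11.11306381225586) [0.09891398 0.10378944 0.10558944 0.10747372]
```

View pics/c_c.png

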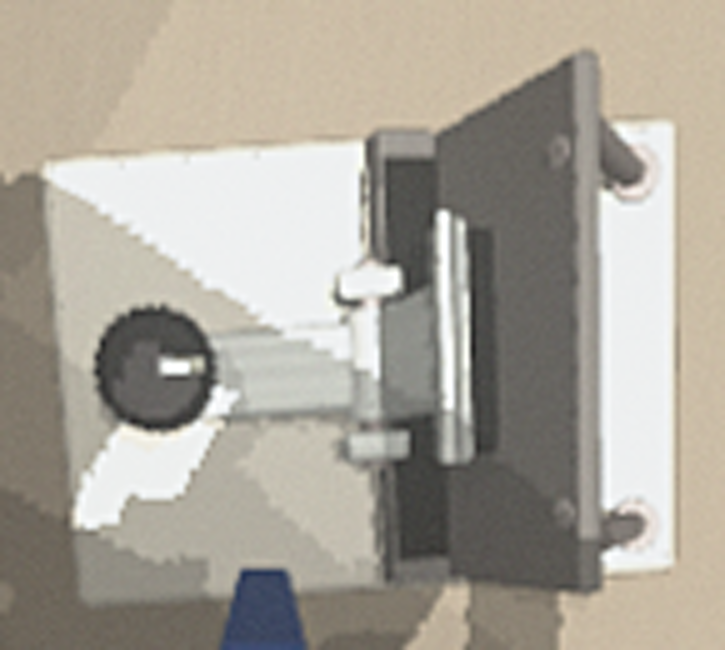

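Run:
```python
from h import *
w=W('c')
a=np.radians(11.1);c,s=np.cos(a),np.sin(a)
o=np.array([.5259,-.0597])
def S(P):
    d=P[:,:2]-o;return np.c_[d[:,0]*c+d[:,1]*s,-d[:,0]*s+d[:,1]*c,P[:,2]]
def box(x0,y0,x1,y1):
    vs,us=np.mgrid[25+y0//5:25+y1//5,200+x0//5:200+x1//5];return S(w.pts(us.ravel(),vs.ravel()))
for nm,b in [('up',(510,130,565,200)),('low',(480,480,560,560)),('lowL',(465,490,500,560)),('mid',(510,250,570,440))]:
    q=box(*b); A=np.c_[q[:,2]-.03,np.ones(len(q))];sol=np.linalg.lstsq(A,q[:,0],rcond=None)[0]
    xf=q[:,0]-(q[:,2]-.03)*np.tan(.3)
    print(nm,len(q),'slope,xf',sol,'tan.3',np.tan(.3),'xf median',np.median(xf),np.std(xf),q[:,2].min(),q[:,2].max())
for nm,b in [('gasketU',(395,170,430,250)),('gasketL',(400,470,440,545))]:
    q=box(*b);print(nm,q.min(0),q.max(0),np.median(q,0)); 
q=S(w.pts(*[x.ravel() for x in np.mgrid[195:350,25:160]]))
# rest top by y extents
k=(q[:,2]>.1)&(q[:,2]<.112)&(q[:,0]>.02);print(q[k].min(0),q[k].max(0))
# jaw lip
k=(q[:,2]>.085)&(q[:,2]<.115)&(q[:,0]<.025)&(q[:,0]>-.03);print('lip',k.sum(),np.percentile(q[k],[2,50,98],axis=0))
# cassette held: top surfaces
```

```text
up 154 slope,xf [-0.15445787  0.04655394] tan.3 0.3093362496096232 xf median 0.020528279704356944 0.015280243817451087 0.07271639056907447 0.47161778522389797
low 256 slope,xf [-0.06858672  0.03695462] tan.3 0.3093362496096232 xf median 0.02073064683434906 0.011884757029529854 0.0498713576061231 0.47161778522389797
lowL 98 slope,xf [0.30616941 0.02084915] tan.3 0.3093362496096232 xf median 0.020740662874451987 0.00033844983756360734 0.041151191339054316 0.061530202634986764
mid 456 slope,xf [-0.08974483  0.04290872] tan.3 0.3093362496096232 xf median 0.02066488182258444 0.008913213263437728 0.06933344535905145 0.47161778522389797
gasketU [-0.03306556 -0.02724982  0.0306023 ] [0.01753027 0.05195595 0.47161779] [0.0126507  0.04141517 0.03385985]
gasketL [-0.03306556 -0.04984762  0.03052573] [ 0.01758145 -0.02724982  0.47161779] [ 0.01184975 -0.03942117  0.03383477]
[ 0.02000396 -0.06110493  0.10000703] [0.05017891 0.06105598 0.10747372]
lip 537 [[ 0.00939357 -0.02530963  0.08687918]
 [ 0.01690235  0.00056817  0.10147971]
 [ 0.02441587  0.02529305  0.11481818]]
```

Run:
```python
from h import *
w=W('c')
R=(Rot.from_rotvec(.3*np.array([-.1925,.9813,0]))*Rot.from_euler('z',np.radians(11.1-7.6)));print(R.as_rotvec())
z=np.load('w_c.npz');Rt=Rot.from_quat(z['rot']).as_matrix()
vs,us=np.mgrid[135:235,235:270];us=us.ravel();vs=vs.ravel()
q=(w.pts(us,vs)-z['pos'])@Rt
k=(np.abs(q[:,1])<.012)&(q[:,2]>-.06)&(q[:,2]<.12);q=q[k]
print(np.percentile(q,[1,50,99],axis=0))
e=q[q[:,0]>.045];print('end',len(e),e.min(0),e.max(0))
for z0 in np.arange(-.04,.1,.01):
    b=q[(q[:,2]>z0)&(q[:,2]<z0+.01)]
    if len(b): print(round(z0,3),len(b),b[:,0].min(),b[:,0].max(),b[:,1].min(),b[:,1].max())
```

```text
[-0.04874036  0.29606205  0.06062763]
[[-0.02819095 -0.01028524 -0.03332524]
 [ 0.02622472 -0.00161642 -0.02961756]
 [ 0.05113196  0.00722295  0.08660499]]
end 428 [ 0.04506219 -0.00565713 -0.03221723] [0.05121691 0.00297685 0.08511338]
-0.04 888 0.009837125461356478 0.04727465473419328 -0.010288538331126106 0.007040477601273917
-0.03 458 0.009016211717979833 0.05121196210854349 -0.010838257367282958 0.0076032808012715105
-0.02 149 0.009926338301539946 0.05118310517200249 -0.01126650182842314 0.008220368293035844
-0.01 95 0.00960992211774283 0.05121691258184793 -0.010920485371134553 0.007465425112732548
0.0 28 -0.005797392086509573 0.051160153151578375 -0.0071697698075963755 0.0026212839877374893
0.01 99 -0.008648606037081074 0.05116510638741867 -0.004816685135650152 0.0028333059889695147
0.02 49 0.00831214394776959 0.05115003429427985 -0.005642962522205843 0.002392847147970363
0.03 12 0.050748001012072746 0.05113284079746103 -0.0051175527279535985 0.0025854110818435295
0.04 11 0.05068475095658036 0.05115996008353316 -0.005287350956814535 0.0019723170186530317
0.05 12 0.05007282134779968 0.05114616283987996 -0.005605150223403636 0.002797960128597532
0.06 8 0.05103104954980678 0.05110323635162422 -0.004142481618998746 0.0014759485984729705
0.07 9 0.05073152898475302 0.051150876327266295 -0.005013059438908046 0.002342735584236986
0.08 122 -0.03714809980226357 0.05098247292018657 -0.005208250408580095 0.0025390789837991725
```

Stand: yaw 11.1°, rest foot at stand-x 0.021 m, and face slope 0.306 against tan 0.30 = 0.309. The base size and knob diameter also match. The cassette sits square in the fingers, with its top 30 mm behind the tip. I move to above the entry, tilted.

Call:
send_rows --commands '[{"wx":-0.012,"wy":0.074,"wz":0.015,"tx":20,"ty":28,"tz":0,"hand":0},{"wx":-0.024,"wy":0.148,"wz":0.03,"tx":45,"ty":60,"tz":0,"hand":0},{"wx":-0.037,"wy":0.222,"wz":0.045,"tx":70,"ty":92,"tz":0,"hand":0},{"wx":-0.049,"wy":0.296,"wz":0.061,"tx":86,"ty":112,"tz":0,"hand":0},{"wx":-0.049,"wy":0.296,"wz":0.061,"tx":86,"ty":112,"tz":-20,"hand":0},{"wx":-0.049,"wy":0.296,"wz":0.061,"tx":86,"ty":112,"tz":-50,"hand":0},{"wx":-0.049,"wy":0.296,"wz":0.061,"tx":86,"ty":112,"tz":-75,"hand":0},{"wx":-0.049,"wy":0.296,"wz":0.061,"tx":86,"ty":112,"tz":-92,"hand":0},{"wx":-0.049,"wy":0.296,"wz":0.061,"tx":86,"ty":112,"tz":-92,"hand":0},{"wx":-0.049,"wy":0.296,"wz":0.061,"tx":86,"ty":112,"tz":-92,"hand":0},{"wx":-0.049,"wy":0.296,"wz":0.061,"tx":86,"ty":112,"tz":-92,"hand":0}]'

```text
clock: 7.35
eef_pos: [0.5953, -0.0483, 0.2096]
ee_rot: [0.629, 0.763, -0.115, -0.094]
contact_force: [0.8, -0.2, -1.9]
finger_gap: 0.088
```

```bash
python3 -c "
from h import *
wcap('d');s=read_state();print(s['contact_force'],s['ft_torque'])
p,d=capture('scene');np.savez('s_d.npz',p=p,d=d);crop(p,'pics/s_d.png',200,140,300,250,5)
p,d=capture('top');np.savez('t_d.npz',p=p,d=d);crop(p,'pics/t_d.png',220,150,320,250,5)
R=Rot.from_quat(s['ee_rot']).as_matrix();print(R)
"
```

```text
7.35 [ 0.59532158 -0.04831391  0.20962725] [ 0.62887065  0.76316827 -0.11511944 -0.0940394 ] [-0.146  0.578  1.446 -0.1    1.4   -0.308] [ 0.     0.003  0.005 -0.001 -0.003 -0.001]
[ 0.78211199 -0.00196635 -1.32095978] [-0.04385595 -0.2302466   0.07040258]
[[-0.19137251  0.93816013 -0.28849979]
 [ 0.98151678  0.18256687 -0.05739473]
 [-0.00117494 -0.29415116 -0.95575819]]
```

View pics/w_d.png

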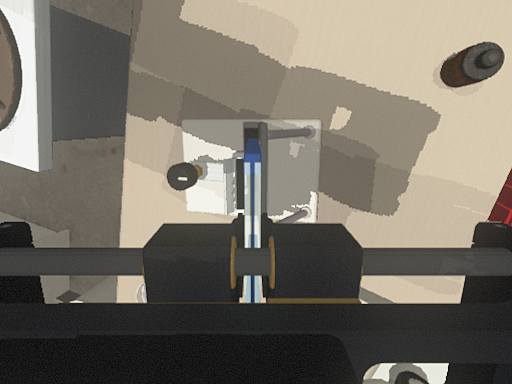

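View pics/s_d.png

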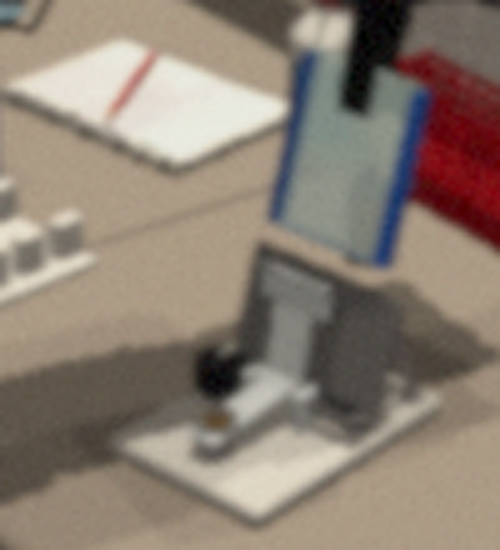

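The wrist view down the slope shows the cassette end at (252,150) lined up between the jaw (x≈240) and the rest (x≈263). Since the same camera sees both, I measure the gap in the tool frame.

Run:
```python
from h import *
w=W('d');z=np.load('w_d.npz');Rt=Rot.from_quat(z['rot']).as_matrix()
crop(w.p,'pics/d_c.png',180,115,330,225,5)
vs,us=np.mgrid[115:225,180:330];us=us.ravel();vs=vs.ravel()
q=(w.pts(us,vs)-z['pos'])@Rt
# per depth slices
for a in np.arange(.07,.2,.01):
    k=(q[:,2]>a)&(q[:,2]<a+.01)&(np.abs(q[:,1])<.06)&(q[:,0]>.03)
    b=q[k]
    if len(b): print(a.round(2),len(b),'y hist',np.histogram(b[:,1]*1000,bins=np.arange(-30,31,3))[0])
k=(us>=256)&(us<=262)&(vs>118)&(vs<215);
for v in range(120,150,3):
    print(v,[(u,*(w_*1000).round(0)) for u,w_ in zip(us[vs==v],q[vs==v]) if 240<=u<=268 and u%3==0])
```

```text
0.07 8 y hist [0 0 0 0 0 0 0 0 3 3 2 0 0 0 0 0 0 0 0 0]
0.08 3 y hist [0 0 0 0 0 0 0 0 1 1 1 0 0 0 0 0 0 0 0 0]
0.1 269 y hist [  1   1   0   0   0   0   0   0   0   0   0  24 105 111  27   0   0   0
   0   0]
0.11 49 y hist [ 0  2  1  1  0  0  0  0  0  0  0  7  0  0 20 17  1  0  0  0]
0.12 71 y hist [ 0  0  1  2  0  0  0  0  0  0  0  1  0  0  0 10 26 17 14  0]
0.13 77 y hist [ 0  0  0  0  0  0  0  0  0  0  0 10  0  0  0  0  0  3 13 23]
0.14 60 y hist [0 0 0 0 0 0 0 0 0 0 0 7 0 0 0 0 0 0 0 0]
0.15 51 y hist [0 0 0 0 0 0 0 0 0 0 0 0 0 0 0 0 0 0 0 0]
0.16 52 y hist [0 0 0 0 0 0 0 0 0 0 0 1 1 2 0 0 0 0 0 0]
0.17 10 y hist [0 0 0 0 0 0 0 0 0 0 0 0 1 0 0 0 0 0 0 0]
0.18 599 y hist [ 0  0  0  2  3  4 80 37 51 34 51 36  0  0  0  0  0  0  0  0]
0.19 521 y hist [ 0  0  0  0  0  0  0  0  0  0  0  0  0  1  3 26 40 53 52 54]
120 [(np.int64(240), np.float64(66.0), np.float64(-17.0), np.float64(210.0)), (np.int64(243), np.float64(66.0), np.float64(-13.0), np.float64(210.0)), (np.int64(246), np.float64(66.0), np.float64(-10.0), np.float64(208.0)), (np.int64(249), np.float64(66.0), np.float64(-6.0),
[... 6240 characters left out ...]
4(240), np.float64(32.0), np.float64(-18.0), np.float64(210.0)), (np.int64(243), np.float64(33.0), np.float64(-14.0), np.float64(208.0)), (np.int64(246), np.float64(51.0), np.float64(-5.0), np.float64(10.0)), (np.int64(249), np.float64(51.0), np.float64(-4.0), np.float64(5.0)), (np.int64(252), np.float64(51.0), np.float64(-2.0), np.float64(6.0)), (np.int64(255), np.float64(51.0), np.float64(0.0), np.float64(6.0)), (np.int64(258), np.float64(51.0), np.float64(2.0), np.float64(9.0)), (np.int64(261), np.float64(42.0), np.float64(7.0), np.float64(108.0)), (np.int64(264), np.float64(42.0), np.float64(9.0), np.float64(108.0)), (np.int64(267), np.float64(42.0), np.float64(12.0), np.float64(108.0))]
```

View pics/d_c.png

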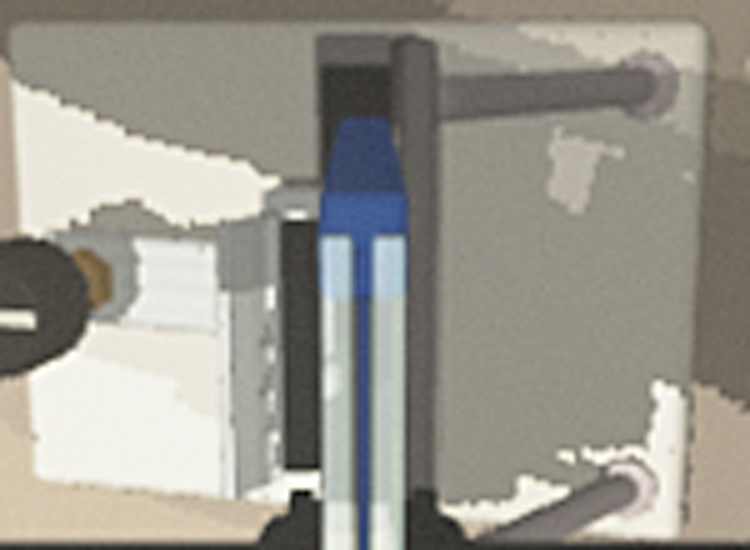

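Gap from cassette rear face to rest is about 3 mm, so the cassette lies near the middle of the 13–14 mm slot, and the gasket is about 96 mm further down. I nudge 0.7 mm back and slide down the slope.

Call:
send_rows --commands '[{"wx":0,"wy":0,"wz":0,"tx":-5,"ty":-1.1,"tz":-19.2,"hand":0},{"wx":0,"wy":0,"wz":0,"tx":-9.4,"ty":-2,"tz":-33.7,"hand":0},{"wx":0,"wy":0,"wz":0,"tx":-12.3,"ty":-2.6,"tz":-43.2,"hand":0},{"wx":0,"wy":0,"wz":0,"tx":-15.2,"ty":-3.1,"tz":-52.8,"hand":0},{"wx":0,"wy":0,"wz":0,"tx":-18.1,"ty":-3.7,"tz":-62.3,"hand":0},{"wx":0,"wy":0,"wz":0,"tx":-22.4,"ty":-4.5,"tz":-76.7,"hand":0},{"wx":0,"wy":0,"wz":0,"tx":-22.4,"ty":-4.5,"tz":-76.7,"hand":0},{"wx":0,"wy":0,"wz":0,"tx":-22.4,"ty":-4.5,"tz":-76.7,"hand":0}]'

```text
clock: 8.5
eef_pos: [0.5728, -0.0528, 0.1321]
ee_rot: [0.629, 0.763, -0.115, -0.095]
contact_force: [-0.0, -0.0, -1.8]
finger_gap: 0.09
```

Call:
send_rows --commands '[{"wx":0,"wy":0,"wz":0,"tx":-1.4,"ty":-0.3,"tz":-4.8,"hand":0},{"wx":0,"wy":0,"wz":0,"tx":-2.9,"ty":-0.6,"tz":-9.6,"hand":0},{"wx":0,"wy":0,"wz":0,"tx":-3.8,"ty":-0.7,"tz":-12.4,"hand":0},{"wx":0,"wy":0,"wz":0,"tx":-4.3,"ty":-0.9,"tz":-14.3,"hand":0},{"wx":0,"wy":0,"wz":0,"tx":-4.3,"ty":-0.9,"tz":-14.3,"hand":0},{"wx":0,"wy":0,"wz":0,"tx":-4.3,"ty":-0.9,"tz":-14.3,"hand":0}]'

```text
clock: 9.25
eef_pos: [0.5683, -0.0537, 0.1177]
ee_rot: [0.629, 0.763, -0.116, -0.095]
contact_force: [-0.3, 0.6, -1.9]
finger_gap: 0.092
```

Call:
send_rows --commands '[{"wx":0,"wy":0,"wz":0,"tx":-0.3,"ty":0,"tz":-1,"hand":0},{"wx":0,"wy":0,"wz":0,"tx":-0.5,"ty":-0.1,"tz":-1.9,"hand":0},{"wx":0,"wy":0,"wz":0,"tx":-0.5,"ty":-0.1,"tz":-1.9,"hand":0},{"wx":0,"wy":0,"wz":0,"tx":-0.5,"ty":-0.1,"tz":-1.9,"hand":0}]'

```text
clock: 9.75
eef_pos: [0.5684, -0.0537, 0.1176]
ee_rot: [0.629, 0.763, -0.115, -0.094]
contact_force: [1.7, 2.8, 14.9]
finger_gap: 0.097
```

The foot is on the gasket (15 N up, z as predicted). Now I ease off and push back to the rest.

Call:
send_rows --commands '[{"wx":0,"wy":0,"wz":0,"tx":0.3,"ty":0,"tz":1.0,"hand":0},{"wx":0,"wy":0,"wz":0,"tx":1.2,"ty":0.2,"tz":0.7,"hand":0},{"wx":0,"wy":0,"wz":0,"tx":2.2,"ty":0.4,"tz":0.4,"hand":0},{"wx":0,"wy":0,"wz":0,"tx":2.7,"ty":0.5,"tz":0.3,"hand":0},{"wx":0,"wy":0,"wz":0,"tx":2.7,"ty":0.5,"tz":0.3,"hand":0},{"wx":0,"wy":0,"wz":0,"tx":2.7,"ty":0.5,"tz":0.3,"hand":0}]'

```text
clock: 10.5
eef_pos: [0.5698, -0.0534, 0.1171]
ee_rot: [0.629, 0.763, -0.116, -0.095]
contact_force: [-3.4, 0.4, 12.7]
finger_gap: 0.092
```

Call:
send_rows --commands '[{"wx":0,"wy":0,"wz":0,"tx":0,"ty":0,"tz":0,"hand":0.15},{"wx":0,"wy":0,"wz":0,"tx":0,"ty":0,"tz":0,"hand":0.25},{"wx":0,"wy":0,"wz":0,"tx":0,"ty":0,"tz":0,"hand":0.35},{"wx":0,"wy":0,"wz":0,"tx":0,"ty":0,"tz":0,"hand":0.35},{"wx":0,"wy":0,"wz":0,"tx":0,"ty":0,"tz":0,"hand":0.35}]'

```text
clock: 11.12
eef_pos: [0.5705, -0.0533, 0.116]
ee_rot: [0.629, 0.763, -0.116, -0.095]
contact_force: [0.3, 0.7, 0.5]
finger_gap: 0.347
```

```bash
python3 -c "
from h import *
wcap('e')
p,d=capture('scene');np.savez('s_e.npz',p=p,d=d);crop(p,'pics/s_e.png',200,140,300,250,5)
"
```

```text
11.125 [ 0.57050645 -0.05328288  0.11596467] [ 0.62875791  0.76310894 -0.11554346 -0.09475201] [-0.16   0.645  1.599 -0.111  1.182 -0.295] [ 0.001 -0.003 -0.     0.001  0.001  0.001]
```

View pics/w_e.png

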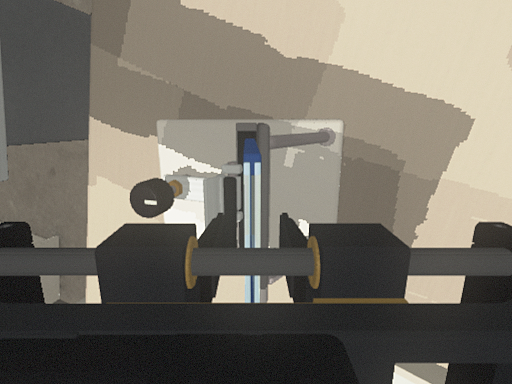

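View pics/s_e.png

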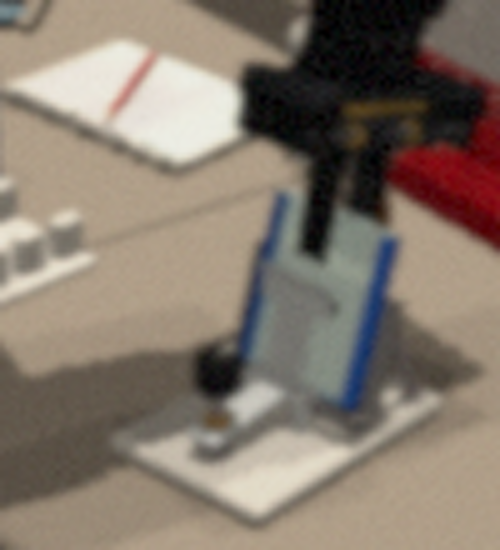

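The cassette stands leaning on the rest between the open fingers: wrist view, blue edge at (251,145) beside the rest at x≈262; scene view, leaning behind the jaw. I retract along the slope.

Call:
send_rows --commands '[{"wx":0,"wy":0,"wz":0,"tx":2.9,"ty":0.6,"tz":9.6,"hand":0.35},{"wx":0,"wy":0,"wz":0,"tx":8.6,"ty":1.7,"tz":28.7,"hand":0.35},{"wx":0,"wy":0,"wz":0,"tx":17.3,"ty":3.4,"tz":57.3,"hand":0.35},{"wx":0,"wy":0,"wz":0,"tx":26,"ty":5.2,"tz":86,"hand":0.35},{"wx":0,"wy":0,"wz":0,"tx":34.6,"ty":6.9,"tz":114.7,"hand":0.35},{"wx":0,"wy":0,"wz":0,"tx":34.6,"ty":6.9,"tz":114.7,"hand":0.55},{"wx":0,"wy":0,"wz":0,"tx":34.6,"ty":6.9,"tz":114.7,"hand":0.55}]'

```text
clock: 12.1
eef_pos: [0.6047, -0.0463, 0.2304]
ee_rot: [0.629, 0.763, -0.116, -0.095]
contact_force: [0.3, 0.5, -0.5]
finger_gap: 0.503
```

```bash
python3 -c "
from h import *
wcap('f')
s=read_state();p=s['eef_pos'];q=Rot.from_quat(s['ee_rot'])
a=np.radians(80);y=np.array([np.cos(a),np.sin(a),0]);z=np.array([0,0,-1.]);x=np.cross(y,z)
T=Rot.from_matrix(np.array([x,y,z]).T)
v=(T*q.inv()).as_rotvec();print(v,np.linalg.norm(v), np.array([.4695,-.071,.18])-p)
for k in range(1,9): print(k,(v*k/8).round(3))
p,d=capture('scene');np.savez('s_f.npz',p=p,d=d);crop(p,'pics/s_f.png',200,140,300,250,5)
p,d=capture('top');np.savez('t_f.npz',p=p,d=d);crop(p,'pics/t_f.png',140,160,320,250,4)
"
```

```text
12.1 [ 0.60470969 -0.04629836  0.23035699] [ 0.62869955  0.76310053 -0.11569055 -0.0950271 ] [-0.141  0.575  1.394 -0.098  1.458 -0.309] [-0.001  0.011  0.011  0.    -0.002  0.002]
[ 0.22852876 -0.22419858  1.19419352] 1.2363610202926139 [-0.13507193 -0.02469721 -0.05002007]
1 [ 0.029 -0.028  0.149]
2 [ 0.057 -0.056  0.299]
3 [ 0.086 -0.084  0.448]
4 [ 0.114 -0.112  0.597]
5 [ 0.143 -0.14   0.746]
6 [ 0.171 -0.168  0.896]
7 [ 0.2   -0.196  1.045]
8 [ 0.229 -0.224  1.194]
```

View pics/w_f.png

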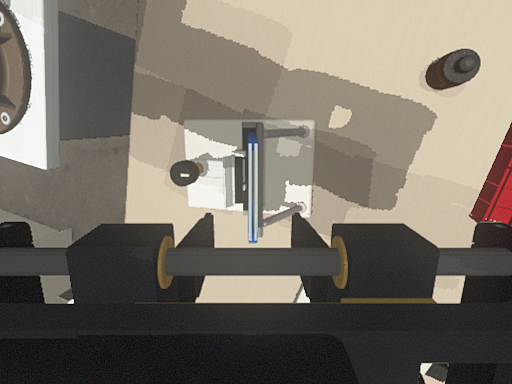

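View pics/s_f.png

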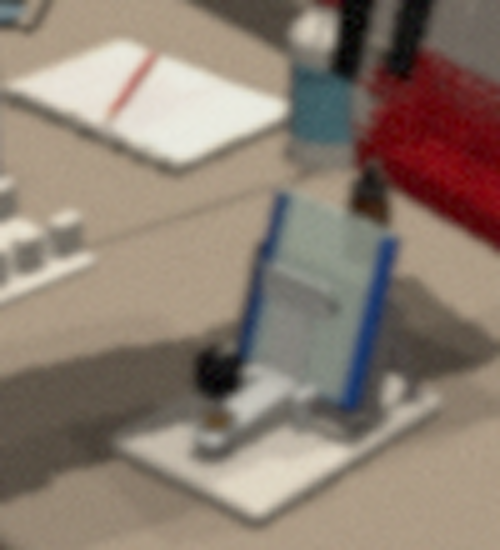

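Run:
```python
from h import *
w=W('f')
a=np.radians(11.1);c,s=np.cos(a),np.sin(a);o=np.array([.5259,-.0597])
vs,us=np.mgrid[115:222,140:330];us=us.ravel();vs=vs.ravel()
P=w.pts(us,vs);d=P[:,:2]-o;q=np.c_[d[:,0]*c+d[:,1]*s,-d[:,0]*s+d[:,1]*c,P[:,2]]
k=(q[:,2]>.138)&(q[:,2]<.155)&(us>235)&(us<270);print('top',k.sum(),np.percentile(q[k],[2,50,98],axis=0))
k=(q[:,2]>.1)&(q[:,2]<.110)&(us>255)&(us<270);print('rest top',k.sum(),np.percentile(q[k],[2,50,98],axis=0))
k=(q[:,2]>.081)&(q[:,2]<.091)&(us<200)
print('knob',k.sum(),cv2.minEnclosingCircle(P[k][:,:2].astype(np.float32)*1000))
```

```text
top 619 [[ 0.04852331 -0.0260119   0.14275371]
 [ 0.05320053  0.01461236  0.14591784]
 [ 0.05655486  0.04822487  0.14858493]]
rest top 572 [[ 0.04451679 -0.03987054  0.10089433]
 [ 0.04775403  0.01607026  0.10395554]
 [ 0.05019095  0.06021611  0.10559906]]
knob 447 ((468.6072692871094, -70.73696899414062), 15.548965454101562)
```

The cassette top edge is at stand (0.053, z 0.146), which is home within 1 mm. Next I go over the knob, tool upright, jaws at 80°.

Call:
send_rows --commands '[{"wx":0.029,"wy":-0.028,"wz":0.149,"tx":-15,"ty":-3,"tz":10,"hand":0.55},{"wx":0.057,"wy":-0.056,"wz":0.299,"tx":-35,"ty":-6,"tz":20,"hand":0.55},{"wx":0.086,"wy":-0.084,"wz":0.448,"tx":-55,"ty":-10,"tz":20,"hand":0.55},{"wx":0.114,"wy":-0.112,"wz":0.597,"tx":-75,"ty":-14,"tz":20,"hand":0.55},{"wx":0.143,"wy":-0.14,"wz":0.746,"tx":-95,"ty":-17,"tz":15,"hand":0.55},{"wx":0.171,"wy":-0.168,"wz":0.896,"tx":-115,"ty":-21,"tz":0,"hand":0.55},{"wx":0.2,"wy":-0.196,"wz":1.045,"tx":-130,"ty":-24,"tz":-20,"hand":0.55},{"wx":0.229,"wy":-0.224,"wz":1.194,"tx":-135.4,"ty":-24.5,"tz":-50,"hand":0.55},{"wx":0.229,"wy":-0.224,"wz":1.194,"tx":-135.4,"ty":-24.5,"tz":-50,"hand":0.55},{"wx":0.229,"wy":-0.224,"wz":1.194,"tx":-135.4,"ty":-24.5,"tz":-50,"hand":0.55},{"wx":0.229,"wy":-0.224,"wz":1.194,"tx":-135.4,"ty":-24.5,"tz":-50,"hand":0.55}]'

```text
clock: 13.62
eef_pos: [0.4704, -0.0708, 0.1816]
ee_rot: [0.088, 0.996, 0.0, 0.001]
contact_force: [-0.6, 0.2, 0.2]
finger_gap: 0.55
```

```bash
python3 -c "
from h import *
wcap('g')
s=read_state();print(Rot.from_quat(s['ee_rot']).as_matrix().round(3))
p,d=capture('scene');np.savez('s_g.npz',p=p,d=d);crop(p,'pics/s_g.png',200,110,300,250,4)
"
```

```text
13.625 [ 0.47044017 -0.07082132  0.1815609 ] [8.80339467e-02 9.96117163e-01 4.96079438e-04 6.13436136e-04] [-0.289  0.323  1.955  0.002  0.863 -1.685] [ 0.001 -0.001  0.006  0.002 -0.007 -0.013]
[[-0.985  0.175  0.001]
 [ 0.175  0.985  0.001]
 [-0.001  0.001 -1.   ]]
```

View pics/w_g.png

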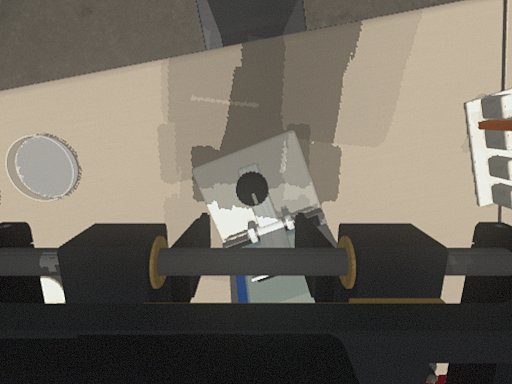

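View pics/s_g.png

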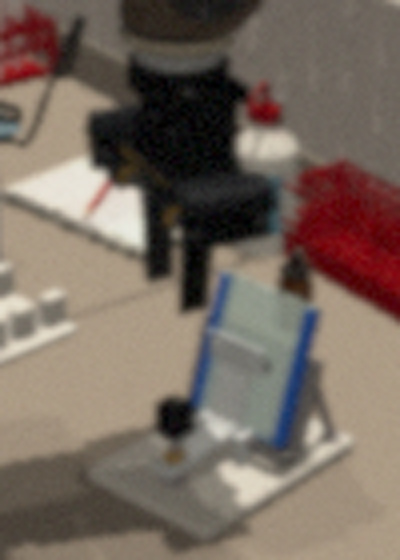

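Run:
```python
from h import *
w=W('g')
print(w.onz(252,188,.086))
vs,us=np.mgrid[160:222,225:280];us=us.ravel();vs=vs.ravel()
P=w.pts(us,vs);k=(P[:,2]>.081)&(P[:,2]<.091)
print('knob',k.sum(),cv2.minEnclosingCircle(P[k][:,:2].astype(np.float32)*1000))
# finger tips bias: nearest points
vs,us=np.mgrid[200:300,150:360];us=us.ravel();vs=vs.ravel()
z=np.load('w_g.npz');q=(w.pts(us,vs)-z['pos'])@Rot.from_quat(z['rot']).as_matrix()
for a in (-.04,-.03,-.02,-.01):
    b=q[(q[:,2]>a)&(q[:,2]<a+.01)]
    l=b[b[:,1]<0];r=b[b[:,1]>0]
    print(a,len(b),l[:,1].max() if len(l) else 0,r[:,1].min() if len(r) else 0)
```

```text
[ 0.46477593 -0.06977451  0.086     ]
knob 804 ((468.0411682128906, -70.45296478271484), 15.676789283752441)
-0.04 364 -0.02574873438518293 0.026025771588493587
-0.03 336 -0.02575272505126609 0.02608024776976065
-0.02 292 -0.025773148017045194 0.02611950851064083
-0.01 231 -0.025754638661490952 0.026188854484486122
```

Knob (252,188 in the wrist view) is measured at (0.468, -0.0705), TCP over it within 2 mm; the cassette stands undisturbed in the scene view. Next I descend and grip.

Call:
send_rows --commands '[{"wx":0,"wy":0,"wz":0,"tx":-1.5,"ty":0.2,"tz":-30,"hand":0.55},{"wx":0,"wy":0,"wz":0,"tx":-1.5,"ty":0.2,"tz":-65,"hand":0.55},{"wx":0,"wy":0,"wz":0,"tx":-1.5,"ty":0.2,"tz":-95,"hand":0.55},{"wx":0,"wy":0,"wz":0,"tx":-1.5,"ty":0.2,"tz":-110,"hand":0.55},{"wx":0,"wy":0,"wz":0,"tx":-1.5,"ty":0.2,"tz":-117.5,"hand":0.55},{"wx":0,"wy":0,"wz":0,"tx":-1.5,"ty":0.2,"tz":-117.5,"hand":0.45},{"wx":0,"wy":0,"wz":0,"tx":-1.5,"ty":0.2,"tz":-117.5,"hand":0.2},{"wx":0,"wy":0,"wz":0,"tx":-1.5,"ty":0.2,"tz":-117.5,"hand":0},{"wx":0,"wy":0,"wz":0,"tx":-1.5,"ty":0.2,"tz":-117.5,"hand":0},{"wx":0,"wy":0,"wz":0,"tx":-1.5,"ty":0.2,"tz":-117.5,"hand":0},{"wx":0,"wy":0,"wz":0,"tx":-1.5,"ty":0.2,"tz":-117.5,"hand":0}]' --squeeze 25

```text
clock: 15.1
eef_pos: [0.4685, -0.0709, 0.0638]
ee_rot: [0.087, 0.996, 0.001, 0.001]
contact_force: [-2.1, -1.7, 6.4]
finger_gap: 0.313
```

```bash
python3 -c "
from h import *
s=read_state();print(s)
p,d=capture('scene');np.savez('s_h.npz',p=p,d=d);crop(p,'pics/s_h.png',200,110,300,250,4)
"
```

```text
{'clock': 15.1, 'q': array([-0.29051913,  0.51433724,  2.0715262 ,  0.00275525,  0.55468636,
       -1.68891195]), 'dq': array([ 0.00304949, -0.0001072 , -0.00096691, -0.00016079,  0.0007159 ,
        0.00032936]), 'tau': array([ 1.05501037e+00, -4.72953737e+01, -1.26145470e+01,  3.18229627e-01,
       -7.55833299e-02,  1.36433399e-02]), 'eef_pos': array([ 0.46850835, -0.07087973,  0.06382462]), 'ee_rot': array([8.72612909e-02, 9.96185057e-01, 6.05271621e-04, 6.57918601e-04]), 'contact_force': array([-2.14286969, -1.66430499,  6.42139544]), 'ft_torque': array([-0.41419624,  0.25421629,  0.10175659]), 'finger_gap': 0.3129383377807292}
```

View pics/s_h.png

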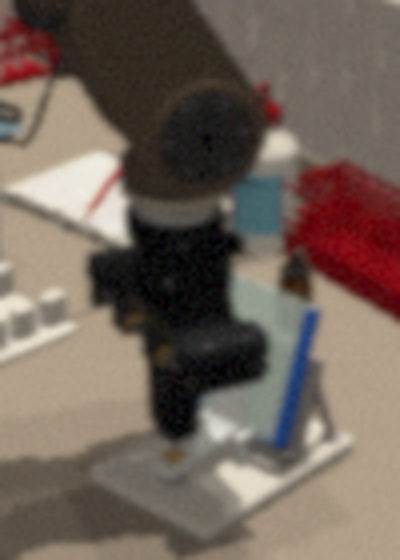

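The fingers hold the knob (opening 29.7 mm, knob 30 mm). Turning clockwise.

Call:
send_rows --commands '[{"wx":0,"wy":0,"wz":-0.15,"tx":0,"ty":0,"tz":0,"hand":0},{"wx":0,"wy":0,"wz":-0.3,"tx":0,"ty":0,"tz":0,"hand":0},{"wx":0,"wy":0,"wz":-0.45,"tx":0,"ty":0,"tz":0,"hand":0},{"wx":0,"wy":0,"wz":-0.6,"tx":0,"ty":0,"tz":0,"hand":0},{"wx":0,"wy":0,"wz":-0.75,"tx":0,"ty":0,"tz":0,"hand":0},{"wx":0,"wy":0,"wz":-0.9,"tx":0,"ty":0,"tz":0,"hand":0},{"wx":0,"wy":0,"wz":-1.05,"tx":0,"ty":0,"tz":0,"hand":0},{"wx":0,"wy":0,"wz":-1.2,"tx":0,"ty":0,"tz":0,"hand":0},{"wx":0,"wy":0,"wz":-1.35,"tx":0,"ty":0,"tz":0,"hand":0},{"wx":0,"wy":0,"wz":-1.5,"tx":0,"ty":0,"tz":0,"hand":0},{"wx":0,"wy":0,"wz":-1.65,"tx":0,"ty":0,"tz":0,"hand":0},{"wx":0,"wy":0,"wz":-1.8,"tx":0,"ty":0,"tz":0,"hand":0},{"wx":0,"wy":0,"wz":-1.95,"tx":0,"ty":0,"tz":0,"hand":0},{"wx":0,"wy":0,"wz":-2.1,"tx":0,"ty":0,"tz":0,"hand":0},{"wx":0,"wy":0,"wz":-2.2,"tx":0,"ty":0,"tz":0,"hand":0},{"wx":0,"wy":0,"wz":-2.2,"tx":0,"ty":0,"tz":0,"hand":0}]'

```text
clock: 17.15
eef_pos: [0.4698, -0.0706, 0.0639]
ee_rot: [0.928, 0.373, 0.002, 0.002]
contact_force: [5.8, 4.4, 2.5]
finger_gap: 0.31
```

```bash
cat > st.py <<'E'
from h import *
s=read_state();R=Rot.from_quat(s['ee_rot']).as_matrix()
print(s['clock'],s['q'].round(3),'tau6',s['tau'][5],'F',s['contact_force'].round(2),'M',s['ft_torque'].round(3),'yaw',np.arctan2(R[1,1],R[0,1]).round(4),s['eef_pos'].round(4),s['finger_gap'])
E
python3 st.py
```

```text
17.15 [-0.288  0.514  2.071 -0.     0.551  0.518] tau6 0.630086325109005 F [5.85 4.41 2.47] M [ 0.711 -0.944 -0.054] yaw -0.8059 [ 0.4698 -0.0706  0.0639] 0.30984484958344805
```

Call:
send_rows --commands '[{"wx":0,"wy":0,"wz":-0.1,"tx":0,"ty":0,"tz":0,"hand":0},{"wx":0,"wy":0,"wz":-0.1,"tx":0,"ty":0,"tz":0,"hand":0}]'

```text
clock: 17.4
eef_pos: [0.4699, -0.0707, 0.0639]
ee_rot: [0.945, 0.326, 0.002, 0.002]
contact_force: [6.4, 4.3, 2.3]
finger_gap: 0.309
```

```bash
python3 st.py
```

```text
17.4 [-2.880e-01  5.150e-01  2.071e+00 -1.000e-03  5.510e-01  6.180e-01] tau6 0.5961934290826321 F [6.37 4.26 2.29] M [ 0.604 -0.878  0.004] yaw -0.9057 [ 0.4699 -0.0707  0.0639] 0.30916528445220576
```

Call:
send_rows --commands '[{"wx":0,"wy":0,"wz":-0.1,"tx":0,"ty":0,"tz":0,"hand":0},{"wx":0,"wy":0,"wz":-0.1,"tx":0,"ty":0,"tz":0,"hand":0}]'

```text
clock: 17.65
eef_pos: [0.4699, -0.0707, 0.0639]
ee_rot: [0.96, 0.279, 0.002, 0.002]
contact_force: [6.6, 4.1, 2.0]
finger_gap: 0.311
```

```bash
python3 st.py
```

```text
17.65 [-2.880e-01  5.150e-01  2.071e+00 -1.000e-03  5.510e-01  7.180e-01] tau6 0.5959801375865936 F [6.64 4.09 1.97] M [ 0.579 -0.909 -0.023] yaw -1.0058 [ 0.4699 -0.0707  0.0639] 0.3105691055640051
```

```bash
python3 -c "
from h import *
wcap('i')
p,d=capture('scene');np.savez('s_i.npz',p=p,d=d);crop(p,'pics/s_i.png',200,110,300,250,4)
"
```

```text
17.65 [ 0.4699176  -0.07071377  0.06385944] [0.96035637 0.27876331 0.00203494 0.00158814] [-2.880e-01  5.150e-01  2.071e+00 -1.000e-03  5.510e-01  7.180e-01] [-0.001  0.001 -0.001  0.001  0.003 -0.037]
```

View pics/w_i.png

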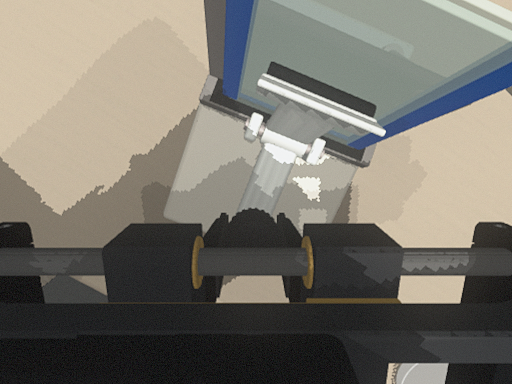

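View pics/s_i.png

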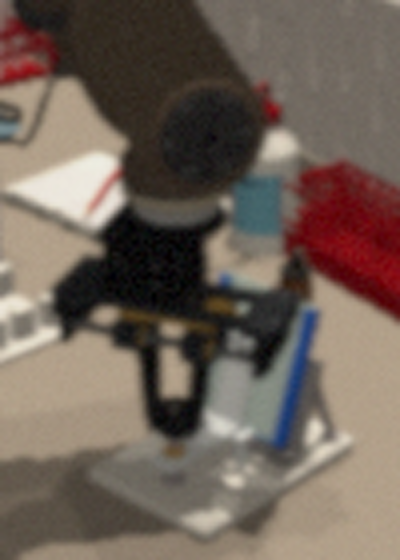

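Run:
```python
from h import *
a=np.radians(11.1);c,s=np.cos(a),np.sin(a);o=np.array([.5259,-.0597])
for t,(u0,v0,u1,v1) in [('c',(280,60,320,125)),('f',(225,140,252,215)),('i',(255,60,400,140))]:
    w=W(t)
    vs,us=np.mgrid[v0:v1,u0:u1];us=us.ravel();vs=vs.ravel()
    P=w.pts(us,vs);d=P[:,:2]-o;q=np.c_[d[:,0]*c+d[:,1]*s,-d[:,0]*s+d[:,1]*c,P[:,2]]
    br=w.p[vs,us].min(1)>150
    # coordinates: along slope & normal distance in front of rest (xf .0207)
    al=(q[:,0]-.0207)*.2955+(q[:,2]-.03)*.9553; n=-(q[:,0]-.0207)*.9553+(q[:,2]-.03)*.2955
    print(t)
    for z0 in range(56,92,4):
        k=(al*1000>z0)&(al*1000<z0+4)&(np.abs(q[:,1])<.024)
        if k.sum(): print(z0,k.sum(),'n mm pct',np.percentile(n[k]*1000,[2,10,25,50,75,90,98]).round(1))
```

```text
c
56 111 n mm pct [-0.8 -0.6 -0.4  0.1 28.1 28.4 28.6]
60 98 n mm pct [-0.8 -0.5 -0.2  0.2 28.5 28.8 29. ]
64 153 n mm pct [-0.8 -0.5 -0.2 16.1 19.9 21.9 22.6]
68 258 n mm pct [-0.8 -0.2 17.3 20.2 23.5 25.1 26.6]
72 111 n mm pct [-1.1 -0.6 -0.4 -0.  28.1 29.1 29.7]
76 342 n mm pct [-5.2 -4.5 -2.6 -0.6 32.6 34.3 35. ]
80 22 n mm pct [-4.3 -2.9 -1.7 33.6 34.2 35.  35.9]
f
56 2 n mm pct [8.5 8.5 8.5 8.5 8.5 8.5 8.5]
60 4 n mm pct [ 8.4  8.5  8.5 11.3 14.2 14.2 14.2]
64 127 n mm pct [14.1 14.9 15.  16.  18.5 22.4 22.8]
68 366 n mm pct [16.1 17.2 19.1 21.5 24.3 25.6 26.6]
72 141 n mm pct [25.8 26.4 27.  27.8 28.7 29.4 29.8]
76 145 n mm pct [29.1 29.7 30.2 31.  31.8 32.3 32.9]
80 16 n mm pct [31.7 32.  32.2 32.4 32.6 32.8 32.9]
i
56 269 n mm pct [23.4 23.5 23.7 23.8 24.  24.2 24.3]
60 428 n mm pct [ 8.8  9.1 23.6 23.8 24.  24.2 24.3]
64 1869 n mm pct [ 8.9  9.2  9.9 13.7 16.7 23.8 24.3]
68 1211 n mm pct [ 8.7  9.   9.3 14.6 18.9 19.9 21.1]
72 652 n mm pct [ 8.4  8.8  9.   9.3 21.6 23.1 23.8]
76 1285 n mm pct [ 8.5  8.9  9.3 26.3 28.1 28.7 29.1]
80 702 n mm pct [ 8.3  8.7  8.9  9.3 27.4 28.2 28.9]
84 355 n mm pct [8.1 8.4 8.7 8.9 9.2 9.4 9.7]
88 256 n mm pct [7.9 8.3 8.6 8.9 9.2 9.4 9.7]
```

Jaw front has moved about 4.7 mm at the pad height (≈2.15 rad of 2.4), so it is still short of the seat. I keep turning.

Call:
send_rows --commands '[{"wx":0,"wy":0,"wz":-0.1,"tx":0,"ty":0,"tz":0,"hand":0},{"wx":0,"wy":0,"wz":-0.2,"tx":0,"ty":0,"tz":0,"hand":0},{"wx":0,"wy":0,"wz":-0.2,"tx":0,"ty":0,"tz":0,"hand":0}]'

```text
clock: 18.12
eef_pos: [0.47, -0.0709, 0.0639]
ee_rot: [0.983, 0.182, 0.002, 0.002]
contact_force: [5.6, 1.6, 1.9]
finger_gap: 0.309
```

```bash
cat > jaw.py <<'E'
import sys
from h import *
t=sys.argv[1]; box=[int(x) for x in sys.argv[2:6]]
wcap(t)
a=np.radians(11.1);c,s=np.cos(a),np.sin(a);o=np.array([.5259,-.0597])
w=W(t);u0,v0,u1,v1=box
vs,us=np.mgrid[v0:v1,u0:u1];us=us.ravel();vs=vs.ravel()
P=w.pts(us,vs);d=P[:,:2]-o;q=np.c_[d[:,0]*c+d[:,1]*s,-d[:,0]*s+d[:,1]*c,P[:,2]]
al=(q[:,0]-.0207)*.2955+(q[:,2]-.03)*.9553; n=-(q[:,0]-.0207)*.9553+(q[:,2]-.03)*.2955
for z0 in (56,60,72,76,80,84):
    k=(al*1000>z0)&(al*1000<z0+4)&(np.abs(q[:,1])<.024)
    if k.sum(): print(z0,k.sum(),'n mm pct',np.percentile(n[k]*1000,[2,10,25,50,75,90,98]).round(1))
E
python3 st.py; python3 jaw.py j 200 20 450 160
```

```text
18.125 [-2.88e-01  5.15e-01  2.07e+00 -2.00e-03  5.51e-01  9.19e-01] tau6 0.6378480792045593 F [5.56 1.6  1.88] M [ 0.313 -0.897  0.004] yaw -1.2057 [ 0.47   -0.0709  0.0639] 0.30941194717171294
18.125 [ 0.46999123 -0.07085534  0.06386315] [0.98338126 0.18153396 0.00209125 0.00152893] [-2.88e-01  5.15e-01  2.07e+00 -2.00e-03  5.51e-01  9.19e-01] [-0.001 -0.     0.001  0.001  0.001 -0.039]
56 250 n mm pct [23.1 23.3 23.4 23.6 23.7 23.8 24. ]
60 402 n mm pct [ 8.7  9.1 23.3 23.6 23.7 23.9 24.1]
72 820 n mm pct [ 8.5  8.7  8.9  9.2 21.2 22.8 23.6]
76 1525 n mm pct [ 8.4  8.7  9.1 24.9 27.5 28.3 28.7]
80 1033 n mm pct [ 8.3  8.5  8.8  9.1 26.4 27.5 28.5]
84 790 n mm pct [8.1 8.4 8.6 8.9 9.1 9.4 9.7]
```

Call:
send_rows --commands '[{"wx":0,"wy":0,"wz":-0.1,"tx":0,"ty":0,"tz":0,"hand":0},{"wx":0,"wy":0,"wz":-0.15,"tx":0,"ty":0,"tz":0,"hand":0},{"wx":0,"wy":0,"wz":-0.15,"tx":0,"ty":0,"tz":0,"hand":0}]'

```text
clock: 18.55
eef_pos: [0.47, -0.071, 0.0639]
ee_rot: [0.994, 0.108, 0.002, 0.001]
contact_force: [6.9, 1.5, 2.5]
finger_gap: 0.312
```

```bash
python3 st.py; python3 jaw.py k 200 20 450 160
```

```text
18.55 [-2.880e-01  5.150e-01  2.070e+00 -2.000e-03  5.520e-01  1.068e+00] tau6 0.33776787109673023 F [6.9  1.46 2.52] M [ 0.125 -0.856  0.02 ] yaw -1.3549 [ 0.47   -0.071   0.0639] 0.31152397135049426
18.55 [ 0.47004568 -0.07096547  0.06388162] [0.99417785 0.1077204  0.00213981 0.00146275] [-2.880e-01  5.150e-01  2.070e+00 -2.000e-03  5.520e-01  1.068e+00] [ 0.     0.001 -0.001  0.001 -0.001 -0.018]
56 253 n mm pct [23.  23.1 23.2 23.4 23.5 23.7 23.8]
60 371 n mm pct [ 8.6  9.2 23.2 23.4 23.6 23.7 23.9]
72 811 n mm pct [ 8.4  8.7  8.9  9.2 21.  22.5 23.2]
76 1482 n mm pct [ 8.5  8.8  9.1 24.6 27.3 28.1 28.5]
80 1010 n mm pct [ 8.3  8.6  8.8  9.2 26.3 27.3 28.2]
84 781 n mm pct [8.2 8.5 8.7 9.  9.2 9.4 9.6]
```

View pics/w_k.png

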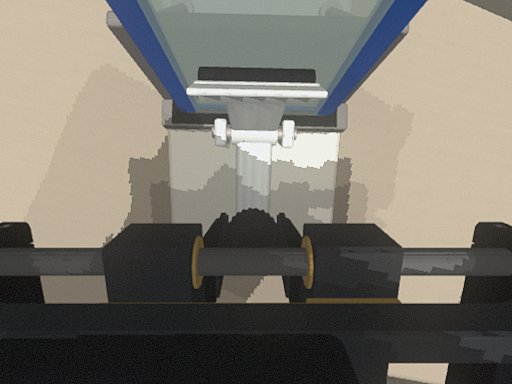

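Call:
send_rows --commands '[{"wx":0,"wy":0,"wz":0,"tx":0,"ty":0,"tz":0,"hand":0},{"wx":0,"wy":0,"wz":-0.08,"tx":0,"ty":0,"tz":0,"hand":0},{"wx":0,"wy":0,"wz":-0.15,"tx":0,"ty":0,"tz":0,"hand":0},{"wx":0,"wy":0,"wz":-0.15,"tx":0,"ty":0,"tz":0,"hand":0}]' --squeeze 35

```text
clock: 19.1
eef_pos: [0.47, -0.0711, 0.0639]
ee_rot: [0.999, 0.033, 0.002, 0.001]
contact_force: [6.3, -1.0, 1.6]
finger_gap: 0.308
```

```bash
python3 st.py; python3 jaw.py l 150 20 400 160
```

```text
19.1 [-0.288  0.515  2.07  -0.003  0.552  1.219] tau6 0.5089698918163776 F [ 6.27 -0.96  1.62] M [-0.074 -0.864  0.016] yaw -1.505 [ 0.47   -0.0711  0.0639] 0.3080246251412163
19.1 [ 0.47004926 -0.0710694   0.06388152] [0.99945504 0.03291176 0.00211903 0.00139771] [-0.288  0.515  2.07  -0.003  0.552  1.219] [-0.    -0.001 -0.002  0.002 -0.001 -0.026]
56 259 n mm pct [22.8 23.  23.2 23.3 23.5 23.6 23.8]
60 377 n mm pct [ 8.7 22.9 23.1 23.3 23.5 23.7 23.8]
72 800 n mm pct [ 8.5  8.7  9.   9.2 20.8 22.4 23.1]
76 1493 n mm pct [ 8.5  8.8  9.1 24.2 27.1 27.9 28.3]
80 1026 n mm pct [ 8.3  8.7  8.9  9.2 26.3 27.3 28.2]
84 822 n mm pct [8.2 8.5 8.7 9.  9.2 9.4 9.7]
```

Call:
send_rows --commands '[{"wx":0,"wy":0,"wz":-0.08,"tx":0,"ty":0,"tz":0,"hand":0},{"wx":0,"wy":0,"wz":-0.15,"tx":0,"ty":0,"tz":0,"hand":0},{"wx":0,"wy":0,"wz":-0.15,"tx":0,"ty":0,"tz":0,"hand":0}]'

```text
clock: 19.52
eef_pos: [0.4688, -0.071, 0.0639]
ee_rot: [0.999, -0.042, 0.001, 0.001]
contact_force: [-1.9, -3.9, 6.9]
finger_gap: 0.307
```

```bash
python3 st.py; python3 jaw.py m 150 20 400 160
```

```text
19.525 [-0.289  0.514  2.071 -0.004  0.554  1.368] tau6 0.6336606480181217 F [-1.86 -3.86  6.86] M [-0.648  0.24   0.231] yaw -1.6539 [ 0.4688 -0.071   0.0639] 0.3068885738551199
19.525 [ 0.46876746 -0.07102861  0.06386384] [ 9.99136402e-01 -4.15270647e-02  7.56474422e-04  1.17472213e-03] [-0.289  0.514  2.071 -0.004  0.554  1.368] [-0.002 -0.001  0.001  0.005 -0.002 -0.024]
56 274 n mm pct [22.9 23.1 23.2 23.3 23.5 23.6 23.8]
60 385 n mm pct [ 8.7 22.9 23.2 23.3 23.5 23.6 23.8]
72 720 n mm pct [ 8.5  8.7  9.   9.2  9.8 22.2 23. ]
76 1342 n mm pct [ 8.5  8.8  9.2 24.7 27.3 27.9 28.3]
80 914 n mm pct [ 8.3  8.7  8.9  9.3 26.3 27.2 28.2]
84 662 n mm pct [8.1 8.4 8.7 9.  9.2 9.5 9.7]
```

The jaw has stopped moving over the last 0.15 rad and the load on the fingers snapped over, which suggests seated with the fingers slipping. To be sure, I let go, rise and read the white line (the screw stays where it is left).

Call:
send_rows --commands '[{"wx":0,"wy":0,"wz":0,"tx":0,"ty":0,"tz":0,"hand":0.4},{"wx":0,"wy":0,"wz":0,"tx":0,"ty":0,"tz":0,"hand":0.55},{"wx":0,"wy":0,"wz":0,"tx":0,"ty":0,"tz":0,"hand":0.55},{"wx":0,"wy":0,"wz":0,"tx":0,"ty":0,"tz":40,"hand":0.55},{"wx":0,"wy":0,"wz":0,"tx":0,"ty":0,"tz":90,"hand":0.55},{"wx":0,"wy":0,"wz":0,"tx":0,"ty":0,"tz":120,"hand":0.55},{"wx":0,"wy":0,"wz":0,"tx":0,"ty":0,"tz":120,"hand":0.55}]'

```text
clock: 20.45
eef_pos: [0.4689, -0.0708, 0.185]
ee_rot: [0.999, -0.041, 0.002, 0.001]
contact_force: [-0.8, -0.2, -0.4]
finger_gap: 0.55
```

```bash
python3 st.py; python3 jaw.py n 150 60 400 200; python3 -c "
from h import *
for t,(a,b) in {'c':(231,99),'g':(252,188),'n':(252,188)}.items():
    w=W(t)
    crop(w.p,f'pics/kn_{t}.png',a-25,b-25,a+25,b+25,10)
    vs,us=np.mgrid[b-22:b+22,a-22:a+22];us=us.ravel();vs=vs.ravel()
    P=w.pts(us,vs);k=(P[:,2]>.081)&(P[:,2]<.092);P=P[k];I=w.p[vs,us][k].min(1).astype(float)
    c=np.array(cv2.minEnclosingCircle(P[:,:2].astype(np.float32))[0]);
    r=np.linalg.norm(P[:,:2]-c,axis=1);L=(I>110)&(r<.013)
    v=P[L][:,:2].mean(0)-c;print(t,'ctr',c,'n',L.sum(),'line cen off',v*1000,'ang',np.degrees(np.arctan2(v[1],v[0])))
"
```

```text
20.45 [-0.288  0.315  1.956 -0.002  0.867  1.367] tau6 -0.0013673508874489926 F [-0.8  -0.24 -0.41] M [-0.023  0.187  0.016] yaw -1.6538 [ 0.4689 -0.0708  0.185 ] 0.5499536208685382
20.45 [ 0.46888527 -0.070763    0.18501981] [ 0.99913642 -0.04149133  0.00183681  0.00122562] [-0.288  0.315  1.956 -0.002  0.867  1.367] [-0.     0.047  0.044 -0.001 -0.041 -0.001]
56 71 n mm pct [23.3 23.4 23.5 23.7 23.8 23.9 24. ]
60 108 n mm pct [ 9.1  9.3 23.6 23.7 23.9 24.  24.1]
72 193 n mm pct [ 8.9  9.1  9.4  9.7 22.  23.  23.7]
76 362 n mm pct [ 9.   9.2  9.5 25.6 27.7 28.4 28.7]
80 194 n mm pct [ 8.8  9.   9.2  9.5 26.8 27.7 28.3]
84 143 n mm pct [ 8.7  8.9  9.1  9.3  9.5  9.7 10. ]
c ctr [ 0.46989572 -0.07353524] n 36 line cen off [6.0929463 2.0270679] ang 18.401815544084865
g ctr [ 0.47131717 -0.07130906] n 28 line cen off [6.76156848 1.2586653 ] ang 10.544909155162248
n ctr [ 0.46739417 -0.07087743] n 24 line cen off [-6.06588169 -3.92879344] ang -147.06938963387492
```

View pics/w_n.png

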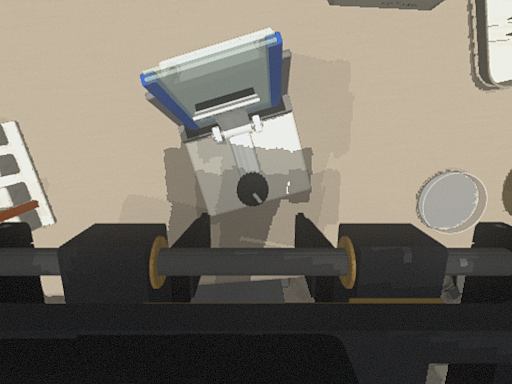

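View pics/kn_c.png

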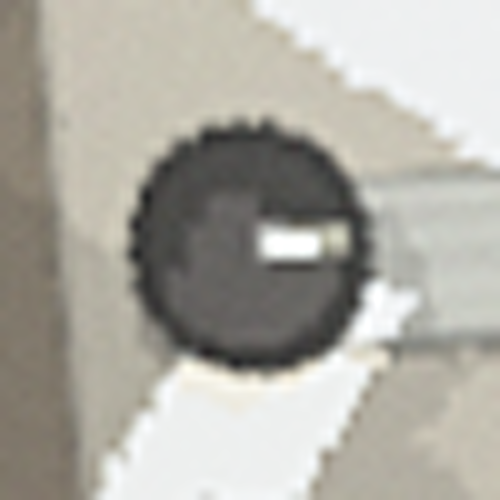

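View pics/kn_n.png

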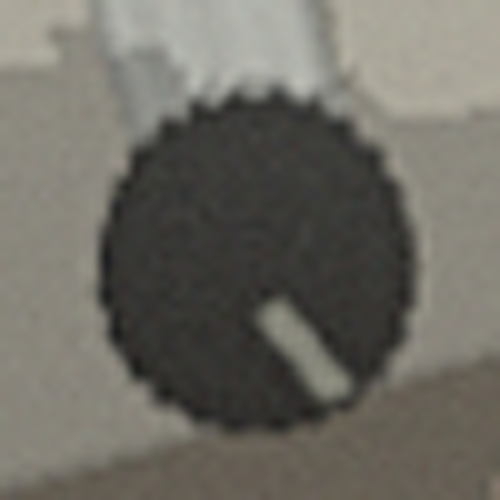

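```bash
cat > line.py <<'E'
import sys
from h import *
for t,a,b,th in [('c',231,99,150),('f',184,172,150),('g',252,188,85),('n',252,188,95)]+[(x,252,188,95) for x in sys.argv[1:]]:
    w=W(t);vs,us=np.mgrid[b-12:b+16,a-13:a+14];us=us.ravel();vs=vs.ravel()
    I=w.p[vs,us].min(1).astype(float)
    X=np.array([w.onz(u,v,.086)[:2] for u,v in zip(us,vs)])
    zz=w.pts(us,vs)[:,2]
    k=(zz>.081)&(zz<.092)
    c=(X[k].min(0)+X[k].max(0))/2
    L=k&(np.linalg.norm(X-c,axis=1)<.0135);
    wt=np.clip(I-60,0,None)*L*(I>th)
    m=(X*wt[:,None]).sum(0)/wt.sum();C=((X-m)*wt[:,None]).T@(X-m);e,V=np.linalg.eigh(C);d=V[:,1];d*=np.sign(d@(m-c))
    print(t,'n',(wt>0).sum(),'ctr',c.round(4),'pca',np.degrees(np.arctan2(d[1],d[0])).round(1),'cen',np.degrees(np.arctan2(*(m-c)[::-1])).round(1),'ecc',np.sqrt(e))
E
python3 line.py
```

```text
c n 23 ctr [ 0.4698 -0.0741] pca 10.1 cen 21.2 ecc [0.05373197 0.16887086]
f n 24 ctr [ 0.4728 -0.072 ] pca 14.0 cen 0.5 ecc [0.05455165 0.17961214]
g n 39 ctr [ 0.47   -0.0712] pca 9.4 cen 7.2 ecc [0.04048565 0.13374588]
n n 30 ctr [ 0.469  -0.0706] pca -145.7 cen -153.3 ecc [0.03086847 0.11721555]
```

View pics/kn_g.png

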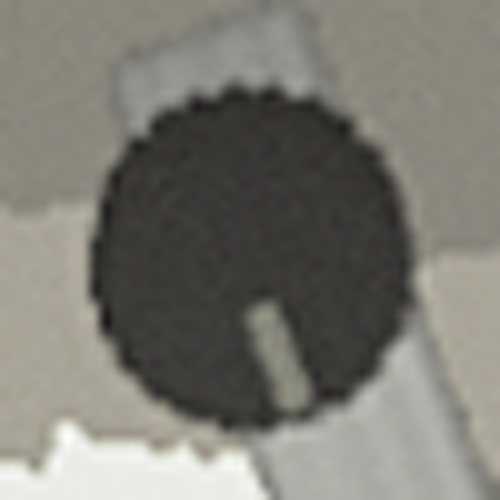

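The line went from about 9° to about -146°, so the screw turned ≈2.7 rad while the fingers went 3.05. To confirm the seat, I regrip harder, turn a bit further and look again.

Call:
send_rows --commands '[{"wx":0,"wy":0,"wz":0,"tx":0,"ty":0,"tz":-40,"hand":0.55},{"wx":0,"wy":0,"wz":0,"tx":0,"ty":0,"tz":-90,"hand":0.55},{"wx":0,"wy":0,"wz":0,"tx":0,"ty":0,"tz":-113,"hand":0.55},{"wx":0,"wy":0,"wz":0,"tx":0,"ty":0,"tz":-121,"hand":0.5},{"wx":0,"wy":0,"wz":0,"tx":0,"ty":0,"tz":-121,"hand":0.3},{"wx":0,"wy":0,"wz":0,"tx":0,"ty":0,"tz":-121,"hand":0},{"wx":0,"wy":0,"wz":0,"tx":0,"ty":0,"tz":-121,"hand":0},{"wx":0,"wy":0,"wz":0,"tx":0,"ty":0,"tz":-121,"hand":0}]' --squeeze 50

```text
clock: 21.5
eef_pos: [0.4686, -0.071, 0.063]
ee_rot: [0.999, -0.041, 0.001, 0.001]
contact_force: [-1.7, -5.1, 4.3]
finger_gap: 0.305
```

```bash
python3 st.py
```

```text
21.5 [-0.289  0.516  2.072 -0.003  0.552  1.368] tau6 0.03860974917188287 F [-1.66 -5.05  4.3 ] M [-0.832  0.374  0.048] yaw -1.6538 [ 0.4686 -0.071   0.063 ] 0.3049918320033631
```

Call:
send_rows --commands '[{"wx":0,"wy":0,"wz":-0.1,"tx":0,"ty":0,"tz":0,"hand":0},{"wx":0,"wy":0,"wz":-0.1,"tx":0,"ty":0,"tz":0,"hand":0}]'

```text
clock: 21.75
eef_pos: [0.4686, -0.071, 0.063]
ee_rot: [0.996, -0.092, 0.001, 0.001]
contact_force: [-1.9, -3.6, 6.0]
finger_gap: 0.309
```

```bash
python3 st.py
```

```text
21.75 [-0.289  0.516  2.072 -0.003  0.552  1.469] tau6 0.6989867985248566 F [-1.87 -3.59  6.03] M [-0.736  0.413 -0.001] yaw -1.7545 [ 0.4686 -0.071   0.063 ] 0.3089532808584646
```

Call:
send_rows --commands '[{"wx":0,"wy":0,"wz":-0.1,"tx":0,"ty":0,"tz":0,"hand":0},{"wx":0,"wy":0,"wz":-0.15,"tx":0,"ty":0,"tz":0,"hand":0},{"wx":0,"wy":0,"wz":-0.15,"tx":0,"ty":0,"tz":0,"hand":0}]'

```text
clock: 22.12
eef_pos: [0.4699, -0.0713, 0.063]
ee_rot: [0.986, -0.165, 0.002, 0.001]
contact_force: [4.1, -5.5, 1.8]
finger_gap: 0.304
```

```bash
python3 st.py; python3 jaw.py o 100 20 400 170
```

```text
22.125 [-0.289  0.516  2.071 -0.004  0.55   1.617] tau6 0.7347484119236469 F [ 4.14 -5.5   1.8 ] M [-0.827 -0.553  0.432] yaw -1.9025 [ 0.4699 -0.0713  0.063 ] 0.30422001376374097
22.125 [ 0.46986509 -0.07127941  0.06303008] [ 0.98627302 -0.16510596  0.00201046  0.00122554] [-0.289  0.516  2.071 -0.004  0.55   1.617] [-0.001 -0.    -0.     0.004  0.001 -0.017]
56 290 n mm pct [22.8 23.  23.2 23.3 23.5 23.7 23.9]
60 416 n mm pct [ 8.7 22.9 23.2 23.4 23.5 23.7 23.8]
72 715 n mm pct [ 8.4  8.7  8.9  9.2  9.6 21.6 23. ]
76 1374 n mm pct [ 8.4  8.8  9.1 24.4 27.3 28.  28.4]
80 951 n mm pct [ 8.3  8.6  8.9  9.3 26.5 27.4 28.2]
84 664 n mm pct [8.3 8.6 8.8 9.  9.3 9.6 9.9]
```

Another 0.25 rad with 50 N grip did not move the jaw, and the moment rose: the screw is hard on its seat. I back off a quarter turn with the grip eased.

Call:
send_rows --commands '[{"wx":0,"wy":0,"wz":0.1,"tx":0,"ty":0,"tz":0,"hand":0},{"wx":0,"wy":0,"wz":0.25,"tx":0,"ty":0,"tz":0,"hand":0},{"wx":0,"wy":0,"wz":0.4,"tx":0,"ty":0,"tz":0,"hand":0},{"wx":0,"wy":0,"wz":0.55,"tx":0,"ty":0,"tz":0,"hand":0},{"wx":0,"wy":0,"wz":0.7,"tx":0,"ty":0,"tz":0,"hand":0},{"wx":0,"wy":0,"wz":0.85,"tx":0,"ty":0,"tz":0,"hand":0},{"wx":0,"wy":0,"wz":1.0,"tx":0,"ty":0,"tz":0,"hand":0},{"wx":0,"wy":0,"wz":1.15,"tx":0,"ty":0,"tz":0,"hand":0},{"wx":0,"wy":0,"wz":1.3,"tx":0,"ty":0,"tz":0,"hand":0},{"wx":0,"wy":0,"wz":1.45,"tx":0,"ty":0,"tz":0,"hand":0},{"wx":0,"wy":0,"wz":1.6,"tx":0,"ty":0,"tz":0,"hand":0},{"wx":0,"wy":0,"wz":1.6,"tx":0,"ty":0,"tz":0,"hand":0},{"wx":0,"wy":0,"wz":1.6,"tx":0,"ty":0,"tz":0,"hand":0}]' --squeeze 25

```text
clock: 23.8
eef_pos: [0.4694, -0.0707, 0.063]
ee_rot: [0.807, 0.591, 0.002, 0.002]
contact_force: [3.8, 2.1, 6.8]
finger_gap: 0.31
```

```bash
python3 st.py; python3 jaw.py p 200 20 480 170
```

```text
23.8 [-2.890e-01  5.160e-01  2.072e+00  1.000e-03  5.490e-01  1.800e-02] tau6 -0.008172700472641736 F [3.84 2.12 6.83] M [ 0.312 -0.735  0.093] yaw -0.3073 [ 0.4694 -0.0707  0.063 ] 0.30951202164586405
23.8 [ 0.46943278 -0.07069759  0.06298499] [0.80698397 0.59056857 0.00154968 0.00179884] [-2.890e-01  5.160e-01  2.072e+00  1.000e-03  5.490e-01  1.800e-02] [ 0.001 -0.    -0.001  0.     0.001  0.002]
56 102 n mm pct [25.1 25.4 25.7 25.9 26.1 26.3 26.5]
60 332 n mm pct [ 8.   8.4  8.7  9.2 26.1 26.4 26.7]
72 362 n mm pct [ 8.   8.2  8.6  8.9  9.2  9.6 10.1]
76 546 n mm pct [ 7.8  8.3  8.6  9.1 30.2 31.4 32.1]
80 454 n mm pct [ 7.8  8.2  8.5  8.9  9.3  9.9 31.5]
84 474 n mm pct [7.8 8.1 8.4 8.8 9.1 9.3 9.8]
```

Call:
send_rows --commands '[{"wx":0,"wy":0,"wz":0,"tx":0,"ty":0,"tz":0,"hand":0.4},{"wx":0,"wy":0,"wz":0,"tx":0,"ty":0,"tz":0,"hand":0.55},{"wx":0,"wy":0,"wz":0,"tx":0,"ty":0,"tz":0,"hand":0.55},{"wx":0,"wy":0,"wz":0,"tx":0,"ty":0,"tz":40,"hand":0.55},{"wx":0,"wy":0,"wz":0,"tx":0,"ty":0,"tz":90,"hand":0.55},{"wx":0,"wy":0,"wz":0,"tx":0,"ty":0,"tz":120,"hand":0.55},{"wx":0,"wy":0,"wz":0,"tx":0,"ty":0,"tz":120,"hand":0.55},{"wx":0,"wy":0,"wz":0,"tx":0,"ty":0,"tz":120,"hand":0.55}]'

```text
clock: 24.85
eef_pos: [0.4677, -0.0705, 0.1815]
ee_rot: [0.806, 0.592, 0.0, 0.0]
contact_force: [-0.4, -0.0, -0.3]
finger_gap: 0.55
```

```bash
python3 jaw.py q 200 60 480 200;python3 st.py; python3 line.py q; python3 -c "
from h import *
crop(W('q').p,'pics/kn_q.png',227,163,277,213,10)"
```

```text
24.85 [ 0.46771958 -0.07054975  0.18150399] [8.06101921e-01 5.91776684e-01 1.09580666e-04 1.93902245e-04] [-0.289  0.32   1.96  -0.     0.861  0.015] [-0.002  0.015  0.005  0.001 -0.002 -0.002]
56 101 n mm pct [ 8.2  8.8 25.4 25.9 26.1 26.3 26.5]
60 237 n mm pct [ 8.3  8.6  9.   9.4 26.2 26.4 26.6]
72 190 n mm pct [ 8.1  8.4  8.7  9.   9.5 25.4 26.7]
76 359 n mm pct [ 8.2  8.6  9.  29.3 31.  31.7 32.1]
80 203 n mm pct [ 8.2  8.5  8.7  9.   9.4 30.8 31.7]
84 170 n mm pct [8.2 8.4 8.6 8.8 9.  9.3 9.5]
24.9 [-0.289  0.32   1.96  -0.     0.861  0.015] tau6 0.004919693892588839 F [ 0.09  0.87 -0.51] M [-0.104  0.122 -0.048] yaw -0.3042 [ 0.4676 -0.0705  0.1812] 0.5497570696379867
c n 23 ctr [ 0.468  -0.0726] pca 10.1 cen 21.2 ecc [0.05374299 0.16888841]
f n 24 ctr [ 0.4709 -0.0708] pca 14.0 cen 0.4 ecc [0.0546008  0.17982548]
g n 39 ctr [ 0.4682 -0.0724] pca 9.4 cen 7.2 ecc [0.04046674 0.1336371 ]
n n 30 ctr [ 0.4707 -0.0692] pca -145.7 cen -153.3 ecc [0.03085178 0.11713624]
q n 35 ctr [ 0.467  -0.0693] pca -63.1 cen -62.1 ecc [0.04210801 0.13004383]
```

View pics/w_q.png

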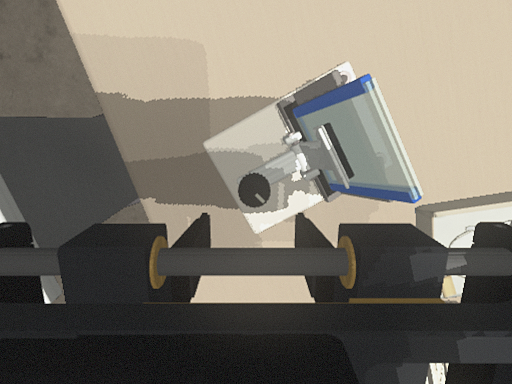

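View pics/kn_q.png

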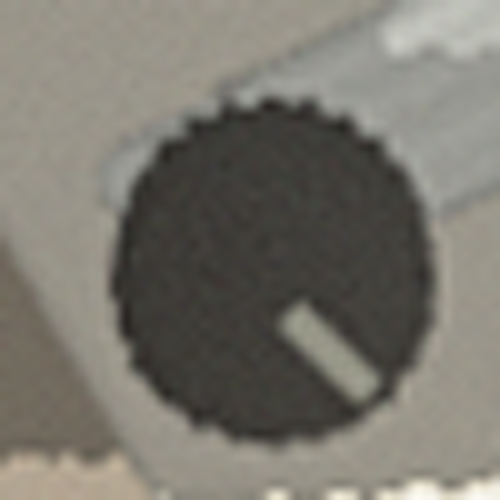

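The line stands at about -62°, having been -146° at the seat: backed off about 84°, and the jaw has opened by roughly 2.7 mm. The glass is unmoved. I regrip and add about 0.12 rad to centre it on a quarter turn.

Call:
send_rows --commands '[{"wx":0,"wy":0,"wz":0,"tx":1,"ty":-0.2,"tz":-40,"hand":0.55},{"wx":0,"wy":0,"wz":0,"tx":1,"ty":-0.2,"tz":-90,"hand":0.55},{"wx":0,"wy":0,"wz":0,"tx":1,"ty":-0.2,"tz":-110,"hand":0.55},{"wx":0,"wy":0,"wz":0,"tx":1,"ty":-0.2,"tz":-118,"hand":0.5},{"wx":0,"wy":0,"wz":0,"tx":1,"ty":-0.2,"tz":-118,"hand":0.3},{"wx":0,"wy":0,"wz":0,"tx":1,"ty":-0.2,"tz":-118,"hand":0},{"wx":0,"wy":0,"wz":0,"tx":1,"ty":-0.2,"tz":-118,"hand":0},{"wx":0,"wy":0,"wz":0,"tx":1,"ty":-0.2,"tz":-118,"hand":0},{"wx":0,"wy":0,"wz":0.06,"tx":1,"ty":-0.2,"tz":-118,"hand":0},{"wx":0,"wy":0,"wz":0.12,"tx":1,"ty":-0.2,"tz":-118,"hand":0},{"wx":0,"wy":0,"wz":0.12,"tx":1,"ty":-0.2,"tz":-118,"hand":0},{"wx":0,"wy":0,"wz":0.12,"tx":1,"ty":-0.2,"tz":-118,"hand":0},{"wx":0,"wy":0,"wz":0.12,"tx":1,"ty":-0.2,"tz":-118,"hand":0},{"wx":0,"wy":0,"wz":0.12,"tx":1,"ty":-0.2,"tz":-118,"hand":0},{"wx":0,"wy":0,"wz":0.12,"tx":1,"ty":-0.2,"tz":-118,"hand":0}]' --squeeze 25

```text
clock: 26.78
eef_pos: [0.4693, -0.0709, 0.0649]
ee_rot: [0.769, 0.639, 0.001, 0.001]
contact_force: [-2.1, 0.5, 6.8]
finger_gap: 0.314
```

```bash
python3 st.py; python3 jaw.py r 200 20 480 170; python3 -c "
from h import *
p,d=capture('scene');crop(p,'pics/s_r.png',150,110,310,250,4)"; python3 st.py
```

```text
26.775 [-0.289  0.513  2.07   0.     0.557 -0.106] tau6 0.0398883456364274 F [-2.06  0.54  6.77] M [-0.03   0.432 -0.003] yaw -0.1838 [ 0.4693 -0.0709  0.0649] 0.3141464221020346
26.775 [ 0.46934932 -0.07090117  0.06488318] [7.69022791e-01 6.39220180e-01 7.19405698e-04 9.95717133e-04] [-0.289  0.513  2.07   0.     0.557 -0.106] [-0.003 -0.     0.002 -0.001 -0.001  0.   ]
56 43 n mm pct [25.5 25.7 25.9 26.1 26.4 26.6 27. ]
60 175 n mm pct [ 8.   8.4  8.7  9.1 26.2 26.6 26.8]
72 199 n mm pct [ 7.9  8.2  8.5  8.8  9.2  9.5 29. ]
76 259 n mm pct [ 7.8  8.2  8.5  9.   9.7 31.4 32.4]
80 236 n mm pct [ 7.5  8.   8.4  8.8  9.2  9.5 10. ]
84 241 n mm pct [7.7 8.1 8.4 8.8 9.1 9.5 9.8]
26.875 [-0.289  0.513  2.07   0.     0.557 -0.106] tau6 0.03989732125774026 F [-2.03  0.38  6.72] M [0.022 0.376 0.064] yaw -0.1838 [ 0.4694 -0.0709  0.0649] 0.3091044795581679
```

View pics/s_r.png

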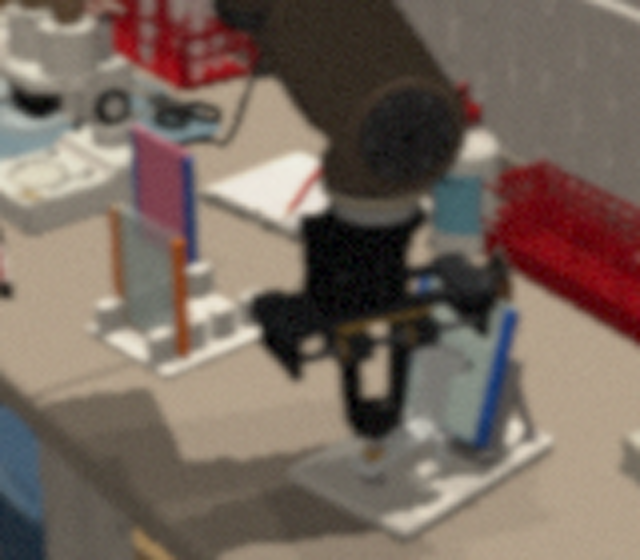

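View pics/w_r.png

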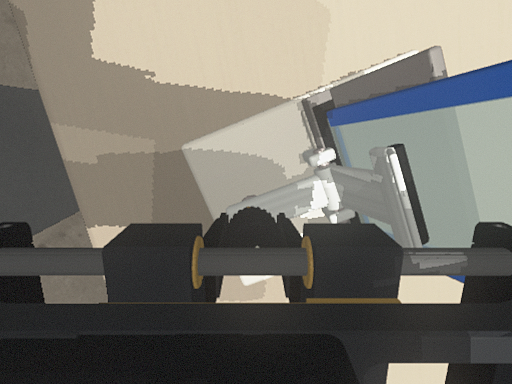

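The wrist view shows the jaw pad (x≈405) clear of the glass, the fingers on the knob and the jaw opened about 3 mm. In the scene view the blue cassette leans home, the orange one is in the rack, and the gripper body is clear of the glass. Handing in.

```bash
python3 -c "
from plant import *
print(sign_off())"
```

```text
the job is handed in; nothing more can be done
None
```

The job was handed in at about 27 s of the 59 s allowed. The blue cassette leans home in the stand, the screw was seated and then backed off about a quarter turn, and the fingers still grip the knob.

- **Cassette:** its foot met the gasket with about 15 N and its back touched the rest before I let go. Its measured top edge was within about 1 mm of home, and it did not shift while the screw was turned.
- **Seat:** the white line showed the screw turned about 2.7 rad while the fingers went 3.05 rad, so they slipped on the knob. I regripped at 50 N and turned about 0.25 rad further. The jaw did not move, which I took as the seat. Jaw force on the glass was never measured directly.
- **Back-off:** the line showed about 84°, and I then added about 7°, for about 91° in all. The jaw's opening of about 2.95 mm gave a slightly smaller figure of about 82°. Both are within 20° of a quarter turn.
- **Last checks:** grip set to 25 N on the 30 mm knob, arm and joints still, and the jaw clear of the glass. The gripper body looked clear of the cassette. The orange cassette was still in its slot. I did not measure the bystanders again after the start.
- **Disagreement:** wrist-camera positions were about 1.5 mm off from where contact occurred, so I allowed for that. My first move call was refused because its rows left out fields, and nothing moved.

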